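# Change the analyser supply over from mains to battery

## Robot

A 7-joint arm with a two-finger parallel gripper is mounted at the origin on the work surface. World frame = base frame: x ahead of the robot, y to its left, z up, the work surface at z = 0. Lengths are in m, angles in rad, forces in N, time in s.
With the tool pointing down it reaches from about 0.4 to 0.85 m from the base axis. Payload 4.5 kg.
Tool frame: the origin (TCP) lies between the finger pads; the fingertips stand 8 mm ahead of it and the grasp point (between the pads) lies 11 mm behind it (bot.tip_extent is the distance from the TCP to the fingertips, in m); z points along the fingers, y is the line along which they close (so a half turn about z gives the same grasp; the last joint's range is limited). The gripper opens to 85 mm and grips with 20 to 120 N. Pads are 22 mm wide; open, the fingers measure 114 mm over their backs; the gripper's body (76 mm by 85 mm) begins 54 mm behind the grasp point. The pads swing forward as they close: fully open they stand 13 mm farther back than shut.
Start: joints at [-1.153, 0.689, -0.195, 1.565, 0.157, 0.902, -0.215], TCP at [0.234, 0.58, 0.216] pointing down, gripper open.
Joint ranges: [-3.01, 3.01], [-0.46, 2.08], [-1.47, 1.51], [0.13, 2.56], [-1, 4.14], [0.04, 2.09], [-2.66, 2.66]. Speed limits (rad/s): [2.57, 2.57, 3.14, 3.14, 3.14, 3.14, 3.14].

## Interface

Orientations are given as a 3x3 rotation matrix whose columns are the frame's x, y, z axes.
In Python, from cell import bot, get_image gives the robot as it stands. The module is installed in compiled form; this text tells all that it offers.
- The arm moves only by the tool step_arm, never from a script. Its argument "moves" is one flat list of numbers, 7 for each row, row after row: the turn, a rotation vector about the tool's x, y, z in rad, then the shift along the tool's x, y, z in m, then the opening, from -1 (shut) to 1 (fully open), so that 0 is half open. A call has exactly 10 rows; each row shifts and turns the commanded pose from where the row before left it, along the tool's axes as they then stand; what a row does not reach is not made up. A row lasts 1/10 s, in which the tool goes at most 50 mm and 8.59 degrees, less where a joint would pass 70% of its speed; a pose out of reach is approached as far as the arm can. A call with a gripper value outside its range is refused whole. The fingers move at their own pace and stop on an object; "newtons" is the grip in N (left out, the last holds). Time passes only in rows, so rows that do not move let the fingers close, or fill a call up. It gives the time, the measured TCP pose, the force, the opening and the grip force at its end, in the units of the state.
- bot.sense(): the state, without advancing time (a new reading comes with each control period).
- get_image(name): name is "scene" or "top" or "wrist"; returns a dict with "pixels" (420x560x3 uint8, red, green, blue), "intrinsics" (3x3 intrinsics, pixels), "position" and "orientation" of the camera in the world. Camera axes: x right, y up, looking along -z (the intrinsics and any distortion apply to the point x, -y, -z); pixel columns grow to the right and rows downward; lengths in m; the calibration is good to about 2 mm. The wrist camera is an equidistant fisheye: a pixel r from the principal point sees the ray r / f radians off the axis. A picture is of the moment at which its call begins. There is no depth.
- bot.sign_off(): hands the job in; it is judged then, once.
The state is a dict: "time": time; "joint_positions": joint angles; "joint_vel": joint speeds; "joint_efforts": joint torques, N m; "tcp_pos": TCP position; "tcp_rot": TCP orientation; "contact_force": force on the tool from outside, world axes, zero at the start; "moment": the same for the moment, N m; "finger_gap": opening from 0.0 (shut) to 1.0 (fully open); "grasp_force": force on a finger pad.
Only numpy, scipy, OpenCV 4.12 (cv2) and the standard library are available. Lean on these libraries where they do the work, as an engineer would, in place of code of your own. Each camera call takes 0.05 s, during which the arm holds its last target. There are 200 camera calls.

## Task

Change the blood analyser's supply over from mains to battery with the changeover switch, whose T-handle now leans to the mains side. First rock the handle to its upright centre-off position, let go and leave it there for at least two seconds; while it stays off, set the battery pack, its grip rib up, into the sloped tray of the cradle so that it lies flat on the tray floor inside the rim, lowering it rather than dropping it. Only then throw the handle fully over to the other side, and leave the other things on the bench where they are.

Things in the scene. Friction and masses are not known exactly. Their poses are not given: they have to be found in the camera images.
- selector: Changeover switch: a grey steel box with a white top plate, 100 (x) x 110 (y) x 76 mm high, fixed to the bench. Origin: centre of its underside; z up. It stands anywhere in the work area, turned up to 0.5 rad. The handle's hinge is parallel to the box's x axis and crosses the box's z axis 75 mm above the origin. Small marks on the plate: one bar on the mains side (+y), a ring at the centre, two bars on the battery side (-y).
- lever (a joint): Angle of the switch's handle, rad: 0 = upright (centre off), negative = leaning to the box's +y side (mains, where it starts, -0.65 to -0.55), positive = leaning to the box's -y side (battery). End stops at -0.65 and +0.65. No click and no spring: stiff friction (about 4 N at the handle), so it stays wherever it is left.
- handle (a point): Centre of the black T-handle's crossbar: a round bar 22 mm in diameter and 36 mm long, parallel to the hinge (the box's x axis), on a steel stem 14 mm (along x) by 12 mm. It lies 85 mm from the hinge, so 160 mm above the bench when upright. The flat ends of the bar can be pinched from above (36 mm wide, along the box's x axis). Its axes turn with the handle.
- tray: Sloped aluminium tray on top of the white battery cradle, which is fixed to the bench. Origin: centre of the tray's floor, 70 mm above the bench. Its z axis is square to the floor, x runs along the slope, uphill; the slope is 0.26 rad (15 degrees), the low end towards the robot; the cradle is turned up to 0.5 rad about the vertical. Floor inside the rim 114 (x) x 70 (y) mm, rim 10 mm high and 5 mm thick on all four sides. Two brass contact strips on the floor.
- pack_centre (a point): Centre (half-way up, 32 mm above its underside) of the loose battery pack, about 0.3 to 0.6 kg: a grey body 100 (x) x 56 (y) x 34 mm high and, along the middle of its top, a black grip rib 60 (x) x 20 (y) mm and 30 mm high (total height 64 mm). The rib can be pinched across its 20 mm (along y). x is the long axis, z is up when it stands on its underside. Either way round fits the tray. Seated, this point lies 32 mm above the tray's origin along the tray's z.
- reagent_mid (a point): Bystander: middle of a loose white reagent bottle with blue cap, 66 mm diameter, 150 mm high.
- jar_mid (a point): Bystander: middle of a small loose clear jar, 48 mm diameter, 60 mm high.
- carton_mid (a point): Bystander: middle of a loose cardboard carton, 70 x 110 x 50 mm high.
- timer_mid (a point): Bystander: middle of a loose flat bench timer, 60 x 80 x 16 mm high.
There are look-alikes about, which are no part of the job. What is shaped like the selector but orange is not meant.

How it is judged:
By the outcome, as a careful person would: the job done as asked, in the order asked, and still so for the second after the job is handed in, with the robot touching nothing.
It also fails if it takes over 72 s, if anything falls off the work surface, if the arm or the gripper's body presses on something with over 40 N, if the wrist force passes 120 N, or if a joint passes its speed limit or range.

## Working session

There is one attempt and no reset: what is moved stays moved. The work goes in short steps, Python scripts to look and compute and a tool call to move; the robot and the scene stay as the last step left them, time stands still between calls to the robot, and variables do not carry over. Pictures are saved under pics/ and viewed, at most 10 in all, crops included, and the job is handed in when it is done.

Besides the shell and the picture viewer there is one more tool, called after ">>>" as name(argument=value, ...) on one line, values as JSON. step_arm: Moves the arm, as the interface text tells. Its arguments: {"type":"object","properties":{"moves":{"type":"array","items":{"type":"number"}},"newtons":{"type":"number"}},"required":["moves"]}

```bash
mkdir -p pics; python3 - <<'E'
from cell import bot,get_image
import cv2,numpy as np
for n in("scene","top"):
    d=get_image(n); cv2.imwrite(f"pics/{n}0.png",d["pixels"][:,:,::-1]); np.savez(f"{n}0.npz",**d)
    print(n,d["intrinsics"].tolist(),np.round(d["position"],3),np.round(d["orientation"],3).tolist(),[k for k in d])
s=bot.sense();print(s["time"],s["tcp_pos"],np.round(s["tcp_rot"],3),s["finger_gap"],bot.tip_extent)
E
```

```text
scene [[536.145765418188, 0.0, 284.81566906217057], [0.0, 536.145765418188, 203.9614895802082], [0.0, 0.0, 1.0]] [1.946 0.012 0.968] [[-0.012, -0.531, 0.847], [1.0, -0.003, 0.013], [-0.005, 0.847, 0.531]] ['pixels', 'intrinsics', 'position', 'orientation']
top [[469.03009422336356, 0.0, 273.6544481834563], [0.0, 469.03009422336356, 214.53491343034503], [0.0, 0.0, 1.0]] [ 0.553 -0.018  1.255] [[0.007, 0.998, -0.056], [-1.0, 0.006, -0.008], [-0.008, 0.056, 0.998]] ['pixels', 'intrinsics', 'position', 'orientation']
0.1 [0.23385552 0.57894622 0.21498578] [[-0.927  0.374 -0.   ]
 [ 0.374  0.927 -0.002]
 [-0.    -0.002 -1.   ]] 1.0002040907315561 0.008
```

View pics/scene0.png

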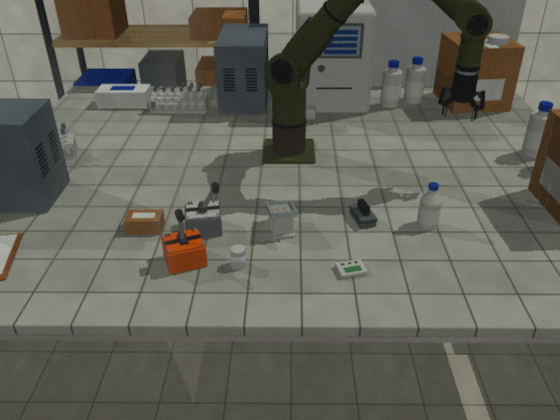

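View pics/top0.png

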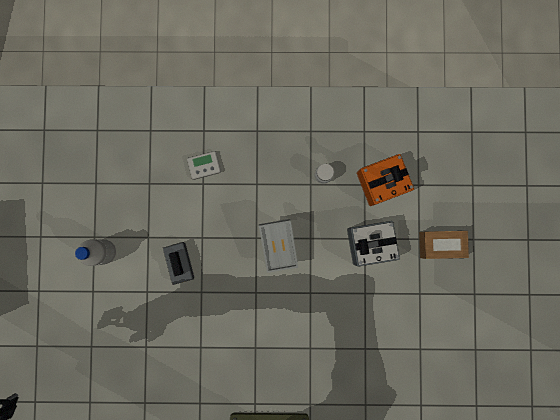

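Top view: grey selector with white plate at (375,243), orange look-alike at (387,180), tray at (279,245), pack at (179,263), bottle at (88,252), jar at (325,172), carton at (445,244) and timer at (203,165). In the scene view the grey selector is at (203,212) and the orange one at (185,250). The grey box with the white plate fits the description and the orange one does not. I'll confirm that in an enlarged crop.

```bash
cat > h.py <<'E'
import numpy as np,cv2
def ld(n): return dict(np.load(n+".npz"))
def ray(d,uv):
    K=d["intrinsics"]; x=(uv[0]-K[0,2])/K[0,0]; y=(uv[1]-K[1,2])/K[1,1]
    if d.get("fish",False):
        r=np.hypot(x,y); k=np.sin(r)/r if r>1e-9 else 1; v=np.array([x*k,-y*k,-np.cos(r)])
    else: v=np.array([x,-y,-1.])
    v=d["orientation"]@v; return d["position"],v/np.linalg.norm(v)
def plane(d,uv,z):
    p,v=ray(d,uv); return p+v*(z-p[2])/v[2]
def tri(a,b):
    A=np.zeros((3,3));B=np.zeros(3);R=[]
    for d,uv in(a,b):
        p,v=ray(d,uv);M=np.eye(3)-np.outer(v,v);A+=M;B+=M@p;R.append((p,M))
    x=np.linalg.solve(A,B); return x,[np.linalg.norm(M@(x-p)) for p,M in R]
def crop(d,x,y,w,h,s): return cv2.resize(d["pixels"][y:y+h,x:x+w,::-1],None,fx=s,fy=s,interpolation=cv2.INTER_CUBIC)
E
python3 - <<'E'
from h import *
t=ld("top0");s=ld("scene0")
a=np.hstack([crop(t,340,205,80,60,5),crop(s,160,180,80,60,5)])
b=np.hstack([crop(t,145,225,80,60,5),crop(t,240,215,80,60,5)])
cv2.imwrite("pics/c1.png",np.vstack([a,b]))
E
```

```text
(no output)
```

View pics/c1.png

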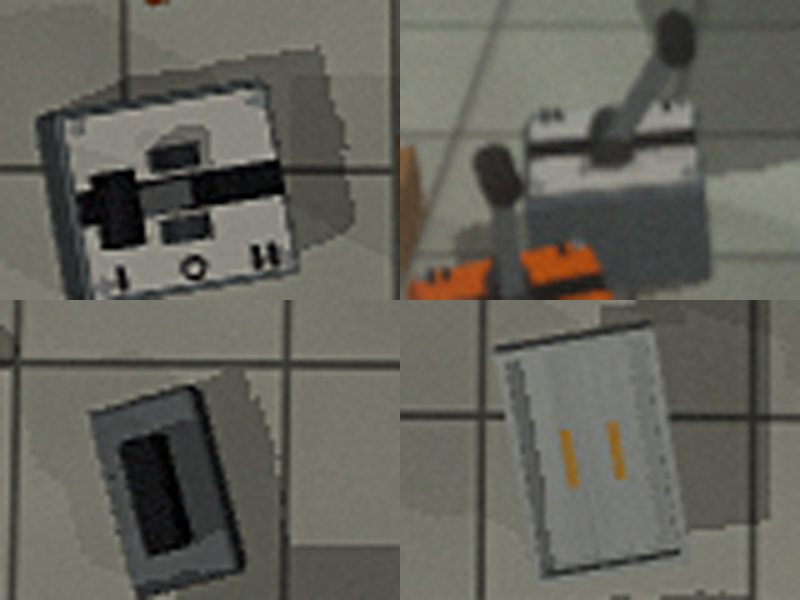

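Confirmed: the grey box has the white plate with one bar (left, +y), a ring and two bars (right), and its black handle leans to the one-bar side. The handle is at top pixel (364,247) and scene pixel (215,188). The pack rib is at (176,264), and the tray with its brass strips at (279,245).

```bash
python3 - <<'E'
from h import *
np.set_printoptions(precision=4,suppress=True)
t=ld("top0");s=ld("scene0")
T=lambda x,y,ox,oy:(ox+x/5-.4,oy+y/5-.4)
C=[plane(t,T(*p,340,205),.076) for p in((65,113),(267,86),(298,270),(85,300))]
print("plate",*C); 
print("edges",C[1]-C[0],C[2]-C[1])
# handle: black mask both views
def blob(d,x,y,w,h,th,mn=15):
    g=d["pixels"][y:y+h,x:x+w].max(2); n,l,st,c=cv2.connectedComponentsWithStats((g<th).astype(np.uint8))
    return [(c[i]+[x,y],st[i,4]) for i in range(1,n) if st[i,4]>mn]
print("rib top",blob(t,160,240,35,45,40),"scene",blob(s,350,195,30,35,40))
x,e=tri((t,T(119,210,340,205)),(s,T(275,38,160,180)));print("handle",x,e)
R=[plane(t,T(*p,145,225),.064) for p in((120,140),(165,132),(190,245),(147,257))]
print("rib",np.mean(R,0),"long",R[3]-R[0],R[2]-R[1])
Q=[T(*p,240,215) for p in((95,47),(252,22),(283,250),(143,277))]
for q,z in zip(Q,(.096,.096,.064,.064)): print("tray",plane(t,q,z))
hsv=cv2.cvtColor(t["pixels"],cv2.COLOR_RGB2HSV)
m=cv2.inRange(hsv,(12,120,80),(35,255,255));m[:, :250]=0;m[:,310:]=0;m[:225]=0;m[270:]=0
n,l,st,c=cv2.connectedComponentsWithStats(m)
for i in range(1,n):
    if st[i,4]>4:print("brass",c[i],st[i,4],plane(t,c[i],.07))
hs=cv2.cvtColor(s["pixels"],cv2.COLOR_RGB2HSV)
m=cv2.inRange(hs,(8,70,60),(35,255,255));n,l,st,c=cv2.connectedComponentsWithStats(m[195:245,260:305].copy())
for i in range(1,n):print("brass s",c[i]+[260,195],st[i,4])
E
```

```text
plate [ 0.5889 -0.2069  0.076 ] [ 0.6032 -0.3083  0.076 ] [ 0.5112 -0.3231  0.076 ] [ 0.4955 -0.2166  0.076 ]
edges [ 0.0142 -0.1014  0.    ] [-0.092  -0.0148  0.    ]
rib top [(array([188.1892, 260.0135]), np.int32(74)), (array([175.897 , 263.4034]), np.int32(233))] scene [(array([363.1429, 207.2429]), np.int32(140))]
handle [ 0.5413 -0.2215  0.1476] [np.float64(0.0008453118414062661), np.float64(0.000845311841406258)]
rib [0.495  0.2391 0.064 ] long [-0.0589 -0.0148  0.    ] [-0.0569 -0.0137  0.    ]
tray [0.5948 0.0285 0.096 ]
tray [ 0.6076 -0.0491  0.096 ]
tray [ 0.4938 -0.0661  0.064 ]
tray [0.4797 0.0046 0.064 ]
brass [273.2857 246.0952] 21 [ 0.5402 -0.0079  0.07  ]
brass [282.8095 244.9524] 21 [ 0.5432 -0.0319  0.07  ]
brass s [277. 209.] 7
brass s [284.4286 208.2857] 7
```

>>> step_arm(moves=[0, 0, 0.148, 0, 0, -0.008, 0.4, 0, 0, 0.148, 0, 0, -0.008, 0.4, 0, 0, 0.148, 0, 0, -0.008, 0.4, 0, 0, 0.148, 0, 0, -0.008, 0.4, 0, 0, 0.148, 0, 0, -0.008, 0.4, 0, 0, 0.148, 0, 0, -0.008, 0.4, 0, 0, 0.148, 0, 0, -0.008, 0.4, 0, 0, 0, 0, 0.045, 0, 0.4, 0, 0, 0, 0, 0.045, 0, 0.4, 0, 0, 0, 0, 0.045, 0, 0.4], newtons=40)

```text
time: 1.1
tcp_pos: [0.3684, 0.5999, 0.2715]
tcp_rot: [[-0.152, 0.988, -0.0], [0.988, 0.152, -0.001], [-0.001, -0.0, -1.0]]
contact_force: [0.0, 2.2, -0.2]
finger_gap: 0.698
grasp_force: 0.0
```

>>> step_arm(moves=[0, 0, 0, -0.04, 0.012, 0, 0.4, 0, 0, 0, -0.04, 0.012, 0, 0.4, 0, 0, 0, -0.04, 0.012, 0, 0.4, 0, 0, 0, -0.04, 0.011, 0, 0.4, 0, 0, 0, -0.04, 0, 0, 0.4, 0, 0, 0, -0.04, 0, 0, 0.4, 0, 0, 0, -0.04, 0, 0, 0.4, 0, 0, 0, -0.04, 0, 0, 0.4, 0, 0, 0, -0.04, 0, 0, 0.4, 0, 0, 0, -0.04, 0, 0, 0.4])

```text
time: 2.1
tcp_pos: [0.4738, 0.2098, 0.2714]
tcp_rot: [[-0.151, 0.989, -0.001], [0.989, 0.151, -0.0], [-0.0, -0.001, -1.0]]
contact_force: [0.9, -0.1, 0.1]
finger_gap: 0.696
grasp_force: 0.0
```

>>> step_arm(moves=[0, 0, 0, -0.04, 0, 0, 0.4, 0, 0, 0, -0.04, 0, 0, 0.4, 0, 0, 0, -0.04, 0, 0, 0.4, 0, 0, 0, -0.04, 0, 0, 0.4, 0, 0, 0, -0.04, 0, 0, 0.4, 0, 0, 0, -0.04, 0, 0, 0.4, 0, 0, 0, -0.03, 0, 0, 0.4, 0, 0, 0, 0, 0, 0, 0.4, 0, 0, 0, 0, 0, 0, 0.4, 0, 0, 0, 0, 0, 0, 0.4])

```text
time: 3.1
tcp_pos: [0.5145, -0.0539, 0.2714]
tcp_rot: [[-0.152, 0.988, -0.001], [0.988, 0.152, 0.001], [0.001, -0.001, -1.0]]
contact_force: [-0.5, 0.2, -0.0]
finger_gap: 0.702
grasp_force: 0.0
```

```bash
cat > look.py <<'E'
from cell import bot,get_image
import sys,cv2,numpy as np
np.set_printoptions(precision=4,suppress=True)
n=sys.argv[1]; d=get_image("wrist"); cv2.imwrite(f"pics/{n}.png",d["pixels"][:,:,::-1]); np.savez(n,fish=True,**d)
s=bot.sense();print(s["time"],s["tcp_pos"],s["tcp_rot"].tolist(),s["joint_positions"],s["finger_gap"])
print(d["intrinsics"].tolist(),d["position"],d["orientation"].tolist())
E
python3 look.py w1
```

```text
3.15 [ 0.5145 -0.0537  0.2715] [[-0.15302062257524807, 0.9882228505194701, -0.0005355164392630012], [0.9882224128267512, 0.15302109838638514, 0.0010031129039625023], [0.0010732444070866729, -0.0003757123866391868, -0.9999993534931139]] [-0.0346  0.4746  0.0776  1.8221 -0.0486  0.8473  0.2203] 0.7005048294346509
[[325.19226210127806, 0.0, 276.1759816986369], [0.0, 325.19226210127806, 208.783778657357], [0.0, 0.0, 1.0]] [0.5026 0.0292 0.4295] [[0.988368879817055, -0.14401542567595485, -0.04885196594355634], [0.15207547311378802, 0.9357971151683648, 0.31805158342599177], [-8.88053737224303e-05, -0.3217814730681936, 0.9468139604503442]]
```

View pics/w1.png

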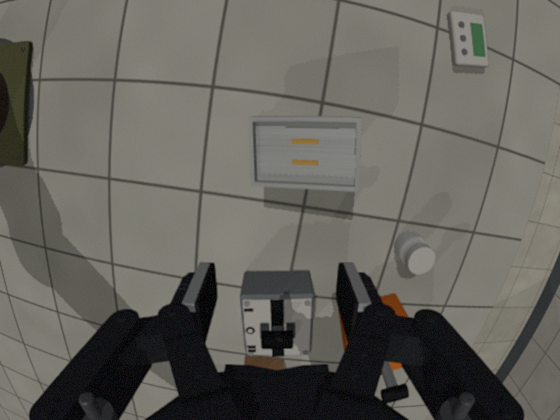

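The wrist view shows the tray with rim corners near (250,117), (361,117), (356,190) and (251,184), and brass strips at (305,141) and (305,162). The grey selector's crossbar is at (277,336), between the fingers, with the orange box to its right.

```bash
python3 - <<'E'
from h import *
np.set_printoptions(precision=4,suppress=True)
t=ld("top0");w=ld("w1");s=ld("scene0")
T=lambda x,y,ox,oy:(ox+x/5-.4,oy+y/5-.4)
tp=[T(*p,240,215) for p in((143,277),(95,47),(252,22),(283,250))]
P=[]
for a,b in zip(tp,((250,117),(361,117),(356,190),(251,184))):
    x,e=tri((t,a),(w,b));P.append(x);print("tray",x,e[0])
P=np.array(P);print("mean",P.mean(0),"x",P[1]-P[0],P[2]-P[3],"y",P[0]-P[3],P[1]-P[2])
for b in((305,141),(305,162)):print("brass",plane(w,b,.07))
x,e=tri((t,T(119,210,340,205)),(w,(277,337)));print("handle",x,e)
# crossbar blob in wrist + plate corners by mask
g=w["pixels"].max(2)[285:360,235:320]; cv2.imwrite("pics/c2.png",np.hstack([cv2.resize(w["pixels"][265:365,225:325,::-1],None,fx=4,fy=4,interpolation=cv2.INTER_CUBIC),cv2.resize(w["pixels"][105:205,245:345+0,::-1],None,fx=4,fy=4,interpolation=cv2.INTER_CUBIC)]))
E
```

```text
tray [0.4749 0.0057 0.0173] 0.0019970186273521005
tray [0.5954 0.0295 0.0806] 0.0003090787965168671
tray [ 0.6074 -0.0506  0.0815] 0.0014813490693015385
tray [ 0.4912 -0.066   0.0707] 0.002993268324799598
mean [ 0.5422 -0.0204  0.0625] x [0.1205 0.0238 0.0633] [0.1162 0.0154 0.0108] y [-0.0163  0.0717 -0.0534] [-0.012   0.0801 -0.0009]
brass [ 0.5406 -0.0083  0.07  ]
brass [ 0.5447 -0.0318  0.07  ]
handle [ 0.5417 -0.2218  0.141 ] [np.float64(0.00045523173776297404), np.float64(0.00045523173776285846)]
```

View pics/c2.png

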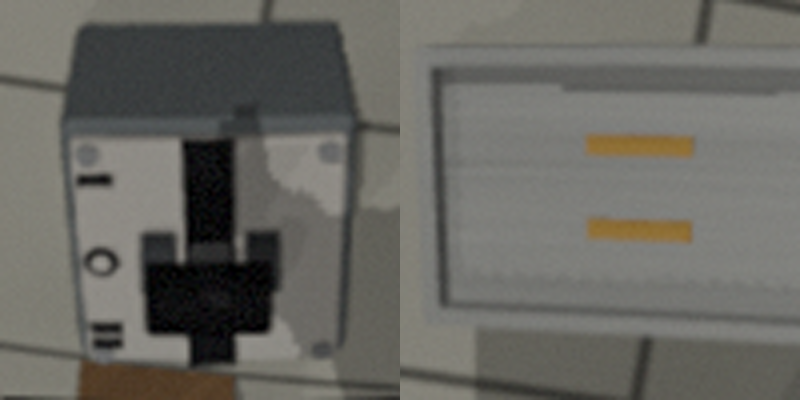

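The crop confirms one bar (mains), a ring and two bars on the plate, with the crossbar near crop (208,298). I'll use the ring to fix the hinge line.

```bash
python3 - <<'E'
from h import *
np.set_printoptions(precision=4,suppress=True)
t=ld("top0");w=ld("w1")
T=lambda x,y,ox,oy:(ox+x/5-.4,oy+y/5-.4)
W=lambda x,y:(225+x/4-.4,265+y/4-.4)
q=[plane(t,T(*p,340,205),.0765) for p in((123,278),(194,268),(266,255))]
r=[plane(w,W(*p),.0765) for p in((95,180),(102,262),(107,335))]
print(*q);print(*r)
yaw=[np.arctan2(-(a[0]-a[2])[0],(a[0]-a[2])[1]) for a in(q,r)];print(yaw)
h=np.array([.5415,-.2217,.145])
for ya in(.15,.17):
    uy=np.array([-np.sin(ya),np.cos(ya)])
    for ring in(q[1],r[1]):
        off=(h-ring)[:2]@uy; print(ya,"handle off y",off,"lever",-np.arcsin(off/.085))
E
```

```text
[ 0.5066 -0.2356  0.0765] [ 0.5118 -0.271   0.0765] [ 0.5186 -0.307   0.0765]
[ 0.5057 -0.2353  0.0765] [ 0.512  -0.2711  0.0765] [ 0.5177 -0.3063  0.0765]
[np.float64(0.16583952046855763), np.float64(0.16752757468426607)]
0.15 handle off y 0.04434675030055983 lever -0.5488734361282069
0.15 handle off y 0.044401666008120434 lever -0.5496309172852001
0.17 handle off y 0.04360379982613535 lever -0.5386596266699888
0.17 handle off y 0.04366263413620743 lever -0.5394661710135285
```

>>> step_arm(moves=[0, 0, -0.014, 0, 0, 0, 0.4, 0, 0, 0, -0.034, 0, 0, 0.4, 0, 0, 0, -0.034, 0, 0, 0.4, 0, 0, 0, -0.034, 0, 0, 0.4, 0, 0, 0, -0.034, 0, 0, 0.4, 0, 0, 0, -0.034, -0.001, 0, 0.4, 0, 0, 0, 0, 0, 0.02, 0.4, 0, 0, 0, 0, 0, 0.02, 0.4, 0, 0, 0, 0, 0, 0.02, 0.4, 0, 0, 0, 0, 0, 0, 0.4], newtons=30)

```text
time: 4.15
tcp_pos: [0.54, -0.2215, 0.2092]
tcp_rot: [[-0.166, 0.986, -0.005], [0.986, 0.166, 0.003], [0.003, -0.005, -1.0]]
contact_force: [-0.1, -0.5, -0.8]
finger_gap: 0.705
grasp_force: 0.0
```

>>> step_arm(moves=[0, 0, 0, 0, 0.001, 0.02, 0.4, 0, 0, 0, 0, 0, 0.02, 0.4, 0, 0, 0, 0, 0, 0.02, 0.4, 0, 0, 0, 0, 0, 0.013, 0.4, 0, 0, 0, 0, 0, 0, 0.4, 0, 0, 0, 0, 0, 0, -1, 0, 0, 0, 0, 0, 0, -1, 0, 0, 0, 0, 0, 0, -1, 0, 0, 0, 0, 0, 0, -1, 0, 0, 0, 0, 0, 0, -1], newtons=30)

```text
time: 5.15
tcp_pos: [0.5414, -0.2233, 0.1401]
tcp_rot: [[-0.164, 0.987, -0.002], [0.987, 0.164, 0.0], [0.0, -0.002, -1.0]]
contact_force: [-4.2, 1.5, 5.1]
finger_gap: 0.388
grasp_force: 29.3
```

>>> step_arm(moves=[0, 0, 0, -0.004, 0, -0.0023, -1, 0, 0, 0, -0.0041, 0, -0.002, -1, 0, 0, 0, -0.0042, 0, -0.0018, -1, 0, 0, 0, -0.0043, 0, -0.0016, -1, 0, 0, 0, -0.0044, 0, -0.0013, -1, 0, 0, 0, -0.0045, 0, -0.0011, -1, 0, 0, 0, -0.0045, 0, -0.0009, -1, 0, 0, 0, -0.0045, 0, -0.0006, -1, 0, 0, 0, -0.0046, 0, -0.0004, -1, 0, 0, 0, -0.0046, 0, -0.0001, -1])

```text
time: 6.15
tcp_pos: [0.5487, -0.2651, 0.1526]
tcp_rot: [[-0.165, 0.986, -0.002], [0.986, 0.165, 0.002], [0.003, -0.002, -1.0]]
contact_force: [-6.1, 4.4, 13.5]
finger_gap: 0.374
grasp_force: 28.6
```

```bash
python3 - <<'E'
from cell import bot,get_image
from h import *
s=bot.sense();print(s["time"],s["tcp_pos"],s["contact_force"],s["finger_gap"],s["grasp_force"])
uy=np.array([-.166,.986]);print("along box y from hinge",(s["tcp_pos"][:2]-[.5488,-.2648])@uy)
for n in("scene",):
    d=get_image(n);np.savez("scene1",**d);cv2.imwrite("pics/s1.png",crop(d,150,150,100,100,5))
E
```

```text
6.15 [ 0.54868006 -0.26511627  0.15258454] [-6.12989552  4.38686    13.51893111] 0.37448704091861457 28.566353023052216
along box y from hinge -0.0002919359964519307
```

View pics/s1.png

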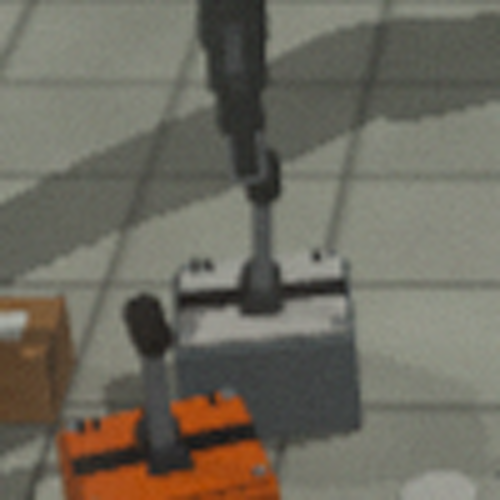

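The handle looks upright in the crop (bar at 262,178, above the bracket at 262,285). I'll release it and lift.

>>> step_arm(moves=[0, 0, 0, 0, 0, 0, 0.3, 0, 0, 0, 0, 0, 0, 0.4, 0, 0, 0, 0, 0, 0, 0.4, 0, 0, 0, 0, 0, 0, 0.4, 0, 0, 0, 0, 0, -0.02, 0.4, 0, 0, 0, 0, 0, -0.03, 0.4, 0, 0, 0, 0, 0, -0.04, 0.4, 0, 0, 0, 0, 0, -0.04, 0.4, 0, 0, 0, 0.04, 0, 0, 0.4, 0, 0, 0, 0.04, 0, 0, 0.4])

```text
time: 7.2
tcp_pos: [0.5375, -0.1879, 0.2822]
tcp_rot: [[-0.161, 0.987, 0.004], [0.987, 0.161, -0.001], [-0.002, 0.004, -1.0]]
contact_force: [0.2, 0.7, 0.3]
finger_gap: 0.702
grasp_force: 0.0
```

>>> step_arm(moves=[0, 0, 0, 0.045, 0, 0, 0.4, 0, 0, 0, 0.045, 0, 0, 0.4, 0, 0, 0, 0.045, 0, 0, 0.4, 0, 0, 0, 0.045, 0, 0, 0.4, 0, 0, 0, 0.045, 0, 0, 0.4, 0, 0, 0, 0.045, 0, 0, 0.4, 0, 0, 0, 0.045, 0, 0, 0.4, 0, 0, 0, 0.045, 0, 0, 0.4, 0, 0, 0, 0, 0, 0, 0.4, 0, 0, 0, 0, 0, 0, 0.4])

```text
time: 8.2
tcp_pos: [0.4774, 0.169, 0.2807]
tcp_rot: [[-0.168, 0.986, 0.0], [0.986, 0.168, 0.0], [0.0, 0.0, -1.0]]
contact_force: [1.0, -1.2, -0.3]
finger_gap: 0.703
grasp_force: 0.0
```

```bash
python3 - <<'E'
from cell import bot,get_image
from h import *
np.set_printoptions(precision=4,suppress=True)
s=bot.sense();print(s["time"],s["tcp_pos"],s["tcp_rot"].tolist(),s["finger_gap"])
t=get_image("top");c=get_image("scene")
np.savez("top2",**t);np.savez("scene2",**c)
a=crop(t,330,200,90,80,4.4);b=crop(c,165,160,90,80,4.4)
e=np.hstack([a,b]);cv2.imwrite("pics/c3.png",e)
E
python3 look.py w2
```

```text
8.2 [0.4774 0.169  0.2807] [[-0.16753751149436183, 0.9858656877116134, 0.00016743710547640343], [0.9858657017547718, 0.16753750584450738, 4.731778774547055e-05], [1.8596988319318908e-05, 0.00017299800389857845, -0.9999999848629212]] 0.7031637970616734
8.35 [0.478  0.166  0.2808] [[-0.16139223199078567, 0.9868903197156473, 0.0002104865313931402], [0.986889885686483, 0.1613923588070445, -0.0009273879548181964], [-0.0009492011130295676, 5.8053816955575923e-05, -0.9999995478233984]] [-0.4658  0.4468  0.0604  1.8392 -0.0333  0.8568 -0.2273] 0.7012810742821656
[[325.19226210127806, 0.0, 276.1759816986369], [0.0, 325.19226210127806, 208.783778657357], [0.0, 0.0, 1.0]] [0.465  0.2496 0.4387] [[0.9867877154542049, -0.15312222487584953, -0.05294892706880402], [0.16201774687843049, 0.933616717862361, 0.31954666924308023], [0.0005043065581426853, -0.3239033935866981, 0.9460900260006512]]
```

View pics/c3.png

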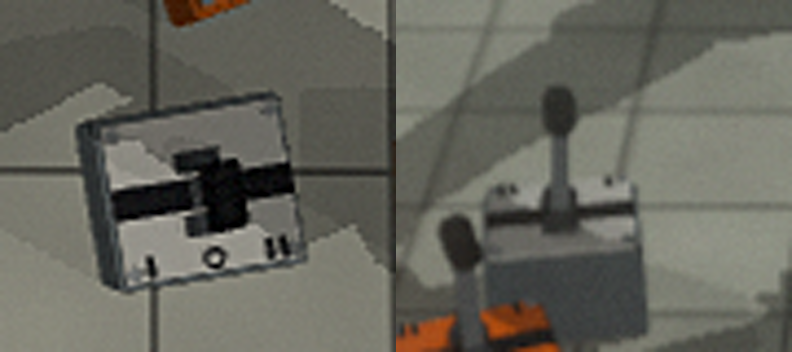

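The handle stands upright at crop (225,195) in the top view and (559,110) in the scene view. I'll triangulate it, then locate the pack rib numerically from the wrist view.

```bash
cat >> h.py <<'E'
def proj(d,P):
    K=d["intrinsics"]; q=d["orientation"].T@(np.array(P)-d["position"]); v=np.array([q[0],-q[1],-q[2]])
    if d.get("fish",False):
        r=np.hypot(v[0],v[1]); th=np.arctan2(r,v[2]); m=v[:2]/max(r,1e-9)*th
    else: m=v[:2]/v[2]
    return m*K[0,0]+K[:2,2]
E
python3 - <<'E'
from h import *
np.set_printoptions(precision=4,suppress=True)
t=ld("top2");s=ld("scene2");w=ld("w2");t0=ld("top0")
x,e=tri((t,(330+225/4.4-.4,200+195/4.4-.4)),(s,(165+163/4.4-.4,160+110/4.4-.4)))
print("handle",x,e,"off",(x[:2]-[.5488,-.2648])@[-.166,.986])
c=proj(w,(.495,.239,.064));print("expect rib",c)
u,v=c.astype(int);x0,y0=u-45,v-45
p=w["pixels"][y0:y0+90,x0:x0+90];g=p.max(2)
n,l,st,ce=cv2.connectedComponentsWithStats((g<42).astype(np.uint8))
for i in range(1,n):
    if st[i,4]>60:
        k=cv2.minAreaRect(np.argwhere(l==i)[:,::-1].astype(np.float32)); print("blob",ce[i]+[x0,y0],st[i],k)
cv2.imwrite("pics/c4.png",np.hstack([cv2.resize(p[:,:,::-1],None,fx=4,fy=4,interpolation=cv2.INTER_CUBIC),cv2.resize(((g<42)*255).astype(np.uint8)[:,:,None].repeat(3,2),None,fx=4,fy=4)]))
print(x0,y0)
E
```

```text
handle [ 0.548  -0.2592  0.1604] [np.float64(0.0005585627616828988), np.float64(0.0005585627616829054)] off 0.005664033712251807
expect rib [300.4751 115.0091]
blob [299.9055 111.9977] [ 19  32  52  21 868] ((44.839324951171875, 42.06291961669922), (17.2552547454834, 51.0546989440918), 84.5596694946289)
255 70
```

View pics/c4.png

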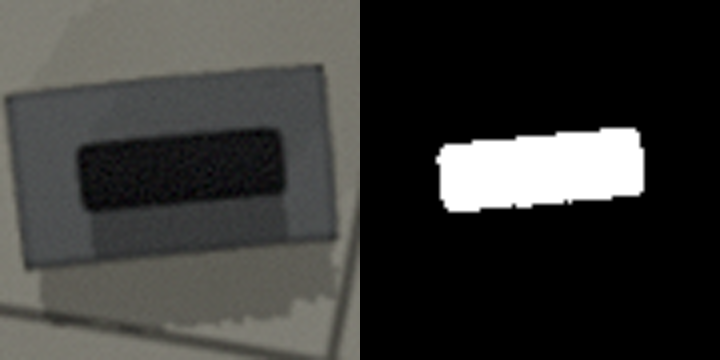

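```bash
python3 - <<'E'
from h import *
np.set_printoptions(precision=2,suppress=True)
t=ld("top2");s=ld("scene2");s0=ld("scene0");t0=ld("top0")
H=np.array([.5488,-.2648,.075]);uy=np.array([-.166,.986,0]);ux=np.array([.986,.166,0])
tc=lambda p:((p-[330,200]+.4)*4.4); sc=lambda p:((p-[165,160]+.4)*4.4+[396,0])
for th in(0,-.07):
    P=H+.085*(np.array([0,0,1])*np.cos(th)-uy*np.sin(th)); print(th,"top",tc(proj(t,P)),"scene",sc(proj(s,P)))
print("marks top",[tc(proj(t,H+[0,0,.0015]-.036*ux+uy*k)) for k in(.036,0,-.036)])
print("plate front corners scene",[sc(proj(s,H+[0,0,.001]+.05*ux*a+uy*.055*b)) for a,b in((1,1),(1,-1),(-1,1),(-1,-1))])
print("plate corners top",[tc(proj(t,H+[0,0,.001]+.05*ux*a+uy*.055*b)) for a,b in((1,1),(1,-1),(-1,1),(-1,-1))])
g=s["pixels"][160:240,165:255].max(2)
# bar/stem columns per row in scene
for v in range(15,56,3):
    r=g[v,22:60]; j=np.where(r<r.max()*.62)[0]; print(v+160,187+j.min() if len(j) else None,187+j.max() if len(j) else None)
E
```

```text
0 top [236.51 193.42] scene [551.53 111.25]
-0.07 top [225.33 195.21] scene [560.3  110.81]
marks top [array([151.74, 265.35]), array([214.25, 255.24]), array([276.75, 245.12])]
plate front corners scene [array([644.32, 246.19]), array([482.85, 260.41]), array([636.83, 171.43]), array([483.27, 184.32])]
plate corners top [array([ 93.08, 121.35]), array([283.21,  90.61]), array([122.77, 295.08]), array([313.81, 264.16])]
175 221 221
178 None None
181 198 204
184 198 205
187 198 205
190 199 203
193 201 203
196 201 203
199 201 203
202 188 204
205 198 219
208 187 219
211 187 206
214 217 219
```

Both views agree on a remaining lean of about -0.06 rad (handle 5.5 mm short). I'll go back and correct it before doing anything else.

>>> step_arm(moves=[0, 0, 0, -0.043, 0, 0, 0.4, 0, 0, 0, -0.043, 0, 0, 0.4, 0, 0, 0, -0.043, 0, 0, 0.4, 0, 0, 0, -0.043, 0, 0, 0.4, 0, 0, 0, -0.043, 0, 0, 0.4, 0, 0, 0, -0.043, 0, 0, 0.4, 0, 0, 0, -0.043, 0, 0, 0.4, 0, 0, 0, -0.043, 0, 0, 0.4, 0, 0, 0, -0.043, 0, 0, 0.4, 0, 0, 0, -0.043, 0, 0, 0.4])

```text
time: 9.35
tcp_pos: [0.5472, -0.2601, 0.2808]
tcp_rot: [[-0.161, 0.987, -0.0], [0.987, 0.161, -0.0], [-0.0, -0.0, -1.0]]
contact_force: [0.9, -0.5, -0.2]
finger_gap: 0.702
grasp_force: 0.0
```

>>> step_arm(moves=[0, 0, 0, 0, 0, 0.02, 0.4, 0, 0, 0, 0, 0, 0.02, 0.4, 0, 0, 0, 0, 0, 0.02, 0.4, 0, 0, 0, 0, 0, 0, 0.4, 0, 0, 0, 0, 0, 0, 0.4, 0, 0, 0, 0, 0, 0, 0.4, 0, 0, 0, 0, 0, 0, 0.4, 0, 0, 0, 0, 0, 0, 0.4, 0, 0, 0, 0, 0, 0, 0.4, 0, 0, 0, 0, 0, 0, 0.4])

```text
time: 10.35
tcp_pos: [0.5483, -0.2563, 0.221]
tcp_rot: [[-0.164, 0.986, 0.0], [0.986, 0.164, -0.0], [-0.0, 0.0, -1.0]]
contact_force: [-0.8, -1.0, -0.1]
finger_gap: 0.696
grasp_force: 0.0
```

>>> step_arm(moves=[0, 0, 0, -0.002, 0, 0.02, 0.4, 0, 0, 0, 0, 0, 0.02, 0.4, 0, 0, 0, 0, 0, 0.02, 0.4, 0, 0, 0, 0, 0, 0.011, 0.4, 0, 0, 0, 0, 0, 0, 0.4, 0, 0, 0, 0, 0, 0, -1, 0, 0, 0, 0, 0, 0, -1, 0, 0, 0, 0, 0, 0, -1, 0, 0, 0, 0, 0, 0, -1, 0, 0, 0, 0, 0, 0, -1], newtons=40)

```text
time: 11.35
tcp_pos: [0.5475, -0.259, 0.1511]
tcp_rot: [[-0.164, 0.987, -0.001], [0.987, 0.164, -0.001], [-0.0, -0.001, -1.0]]
contact_force: [-4.7, -0.2, 6.1]
finger_gap: 0.39
grasp_force: 39.6
```

>>> step_arm(moves=[0, 0, 0, -0.001, 0, 0, -1, 0, 0, 0, -0.001, 0, 0, -1, 0, 0, 0, -0.001, 0, 0, -1, 0, 0, 0, -0.001, 0, 0, -1, 0, 0, 0, -0.001, 0, 0, -1, 0, 0, 0, -0.0005, 0, 0, -1, 0, 0, 0, 0, 0, 0, -1, 0, 0, 0, 0, 0, 0, -1, 0, 0, 0, 0, 0, 0, -1, 0, 0, 0, 0, 0, 0, -1])

```text
time: 12.35
tcp_pos: [0.5481, -0.2626, 0.1512]
tcp_rot: [[-0.164, 0.986, -0.002], [0.986, 0.164, 0.002], [0.002, -0.002, -1.0]]
contact_force: [-5.6, 2.8, 9.2]
finger_gap: 0.391
grasp_force: 40.0
```

>>> step_arm(moves=[0, 0, 0, 0, 0, 0, 0.3, 0, 0, 0, 0, 0, 0, 0.4, 0, 0, 0, 0, 0, 0, 0.4, 0, 0, 0, 0, 0, 0, 0.4, 0, 0, 0, 0, 0, -0.02, 0.4, 0, 0, 0, 0, 0, -0.03, 0.4, 0, 0, 0, 0, 0, -0.04, 0.4, 0, 0, 0, 0, 0, -0.04, 0.4, 0, 0, 0, 0.04, 0, 0, 0.4, 0, 0, 0, 0.04, 0, 0, 0.4])

```text
time: 13.35
tcp_pos: [0.5371, -0.1855, 0.2813]
tcp_rot: [[-0.161, 0.987, 0.004], [0.987, 0.161, -0.001], [-0.002, 0.004, -1.0]]
contact_force: [1.4, 1.5, -0.5]
finger_gap: 0.701
grasp_force: 0.0
```

>>> step_arm(moves=[0, 0, 0, 0.045, 0, 0, 0.4, 0, 0, 0, 0.045, 0, 0, 0.4, 0, 0, 0, 0.045, 0, 0, 0.4, 0, 0, 0, 0.045, 0, 0, 0.4, 0, 0, 0, 0.045, 0, 0, 0.4, 0, 0, 0, 0.045, 0, 0, 0.4, 0, 0, 0, 0.045, 0, 0, 0.4, 0, 0, 0, 0.045, 0, 0, 0.4, 0, 0, 0, 0, 0, 0, 0.4, 0, 0, 0, 0, 0, 0, 0.4])

```text
time: 14.35
tcp_pos: [0.4769, 0.1714, 0.2797]
tcp_rot: [[-0.167, 0.986, 0.0], [0.986, 0.167, 0.0], [0.0, 0.0, -1.0]]
contact_force: [0.5, -0.4, 0.0]
finger_gap: 0.699
grasp_force: 0.0
```

```bash
cat > lev.py <<'E'
from cell import bot,get_image
from h import *
np.set_printoptions(precision=4,suppress=True)
H=np.array([.5488,-.2648,.075]);uy=np.array([-.166,.986,0])
def dark(d,P,r=9):   # centroid of dark pixels near expected handle
    c=proj(d,P);u,v=np.round(c).astype(int);g=d["pixels"][v-r:v+r+1,u-r:u+r+1].max(2)
    n,l,st,ce=cv2.connectedComponentsWithStats((g<45).astype(np.uint8));i=1+st[1:,4].argmax();return ce[i]+[u-r,v-r],st[i,4]
P=H+[0,0,.085]
for tag,s in(("before",ld("scene2")),("now",get_image("scene"))):
    c,a=dark(s,P); print(tag,"scene bar",c,a)
    for th in(-.1,0,.1): print(th,proj(s,H+.085*(np.array([0,0,1])*np.cos(th)-uy*np.sin(th))))
    np.savez("scene3",**s)
t=get_image("top");np.savez("top3",**t)
s=bot.sense();print(s["time"],s["tcp_pos"],s["tcp_rot"].tolist())
E
python3 lev.py
```

```text
before scene bar [202.3333 187.7778] 9
-0.1 [202.7962 184.7791]
0 [199.9484 184.885 ]
0.1 [197.1218 185.2352]
now scene bar [200.6429 186.4286] 14
-0.1 [202.7962 184.7791]
0 [199.9484 184.885 ]
0.1 [197.1218 185.2352]
14.45 [0.4775 0.1688 0.2798] [[-0.16227352505000617, 0.9867457928794136, 0.0002080928220972255], [0.9867453348651964, 0.16227365051197273, -0.0009520878581224325], [-0.0009732366703409631, 5.083596852846306e-05, -0.9999995251129312]]
```

```bash
python3 - <<'E'
from h import *
np.set_printoptions(precision=4,suppress=True)
w=ld("w2");t=ld("top0")
print(tri((t,(175.9,263.4)),(w,(299.9,112.0))), plane(w,(299.9,112),.064))
W=lambda x,y:(255+x/4-.4,70+y/4-.4)
# rib edges top/bottom: left-> right (crop)
R=[plane(w,W(*p),.064) for p in((79,145),(280,128),(285,193),(86,212))]
B=[plane(w,W(*p),.034) for p in((6,97),(322,66),(337,238),(26,268))]
f=lambda v:np.arctan2(v[1],v[0])
print("rib c",np.mean(R,0),f(R[1]-R[0]),f(R[2]-R[3]),np.linalg.norm(R[1]-R[0]),np.linalg.norm(R[3]-R[0]))
print("body c",np.mean(B,0),f(B[1]-B[0]),f(B[2]-B[3]),np.linalg.norm(B[1]-B[0]),np.linalg.norm(B[3]-B[0]))
for d in("top2","top3"):
    d=ld(d);P=(.5488,-.2648,.16);c=np.round(proj(d,P)).astype(int);x0,y0=c-12
    q=d["pixels"][y0:y0+25,x0:x0+25].max(2);m=(q<45).astype(np.uint8)
    col=m.sum(0);print(proj(d,P)-c+12,col)
E
```

```text
(array([0.4944, 0.2418, 0.0499]), [np.float64(0.00048050011543671815), np.float64(0.00048050011543662605)]) [0.4938 0.2423 0.064 ]
rib c [0.4942 0.2426 0.064 ] 0.2636489419348139 0.27269773806088077 0.057539012091675654 0.019435263890276333
body c [0.4936 0.2426 0.034 ] 0.27704923871696757 0.2713263814104396 0.09757392808651719 0.05379351388159027
[12.3518 11.5582] [11 11 15 12 12 14 19 20 19 16 16 16 16 14 12  7  7  7  7  7 10  7  7 10
  8]
[12.3518 11.5582] [11 12 15 13 12 10 14 20 19 16 16 16 16 16 14 13 10  7  7  7 10  6  8 10
  8]
```

>>> step_arm(moves=[0, 0, 0.1465, 0, 0, 0, 0.4, 0, 0, 0.1465, 0, 0, 0, 0.4, 0, 0, 0.1465, 0, 0, 0, 0.4, 0, 0, 0.1465, 0, 0, 0, 0.4, 0, 0, 0.1465, 0, 0, 0, 0.4, 0, 0, 0.1465, 0, 0, 0, 0.4, 0, 0, 0.1465, 0, 0, 0, 0.4, 0, 0, 0.1465, 0, 0, 0, 0.4, 0, 0, 0.1465, 0, 0, 0, 0.4, 0, 0, 0.1465, 0, 0, 0, 0.4])

```text
time: 15.45
tcp_pos: [0.4777, 0.1681, 0.28]
tcp_rot: [[0.966, 0.258, 0.0], [0.258, -0.966, -0.0], [0.0, 0.0, -1.0]]
contact_force: [0.2, 0.5, -0.4]
finger_gap: 0.698
grasp_force: 0.0
```

>>> step_arm(moves=[0, 0, 0, 0.018, -0.033, 0.02, 0.4, 0, 0, 0, 0.018, -0.033, 0.02, 0.4, 0, 0, 0, 0, 0, 0.02, 0.4, 0, 0, 0, 0, 0, 0.02, 0.4, 0, 0, 0, 0, 0, 0.02, 0.4, 0, 0, 0, 0, 0, 0.02, 0.4, 0, 0, 0, 0, 0, 0, 0.4, 0, 0, 0, 0, 0, 0, 0.4, 0, 0, 0, 0, 0, 0, 0.4, 0, 0, 0, 0, 0, 0, 0.4])

```text
time: 16.45
tcp_pos: [0.4951, 0.2435, 0.1609]
tcp_rot: [[0.964, 0.267, 0.002], [0.267, -0.964, 0.001], [0.002, -0.0, -1.0]]
contact_force: [-0.1, -0.7, -1.0]
finger_gap: 0.701
grasp_force: 0.0
```

```bash
python3 look.py w3; python3 - <<'E'
from h import *
np.set_printoptions(precision=4,suppress=True)
w=ld("w3");w2=ld("w2")
c=proj(w,(.494,.2425,.064));print("expect",c)
u,v=np.round(c).astype(int);r=45;x0,y0=max(u-r,0),max(v-r,0);g=w["pixels"][y0:v+r,x0:u+r].max(2)
n,l,st,ce=cv2.connectedComponentsWithStats((g<42).astype(np.uint8))
for i in range(1,n):
    if st[i,4]>60: print(ce[i]+[x0,y0],st[i],cv2.minAreaRect(np.argwhere(l==i)[:,::-1].astype(np.float32)))
print([proj(w,(.494+a*.03*.963-b*.01*.267,.2425+a*.03*.267+b*.01*.963,.064)) for a,b in((1,1),(1,-1),(-1,-1),(-1,1))])
E
```

```text
16.5 [0.4949 0.2436 0.1608] [[0.9636231448311894, 0.26725961283675703, 0.0016535089946419805], [0.26725837817145975, -0.9636244557673039, 0.0009314205970011955], [0.001842292813210992, -0.00045562431264296123, -0.9999981991802167]] [-0.7705  0.7027  0.3912  1.8656 -0.418   0.6526 -1.4271] 0.7006039856366998
[[325.19226210127806, 0.0, 276.1759816986369], [0.0, 325.19226210127806, 208.783778657357], [0.0, 0.0, 1.0]] [0.5757 0.2665 0.3191] [[0.2665965483232262, 0.9127921328311567, 0.3094136433056696], [-0.9638078772535157, 0.2527548436362133, 0.08479012184508128], [-0.0008100408706502141, -0.3208200605635186, 0.9471398168030982]]
expect [277.9957 207.369 ]
[278.2119 201.7583] [  33    3   25   74 1680] ((45.0, 39.49999237060547), (72.99998474121094, 23.999996185302734), 90.0)
[array([265.5582, 171.8847]), array([290.5021, 171.885 ]), array([289.5712, 240.4471]), array([266.3219, 240.4604])]
```

View pics/w3.png

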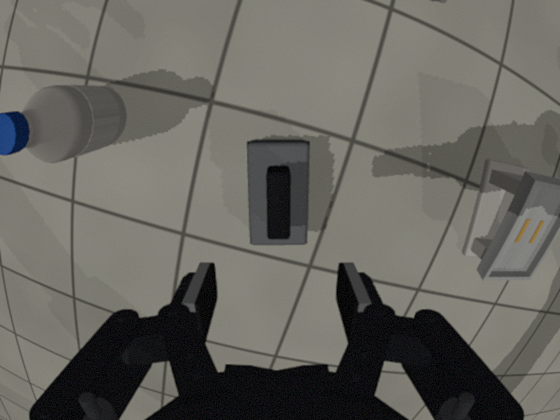

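The rib is centred between the fingers at (278,202) and its columns match the prediction. Now I'll descend and grip.

>>> step_arm(moves=[0, 0, 0, -0.001, 0, 0.02, 0.4, 0, 0, 0, 0, 0.001, 0.02, 0.4, 0, 0, 0, 0, 0, 0.02, 0.4, 0, 0, 0, 0, 0, 0.02, 0.4, 0, 0, 0, 0, 0, 0.02, 0.2, 0, 0, 0, 0, 0, 0.013, 0, 0, 0, 0, 0, 0, 0, 0, 0, 0, 0, 0, 0, 0, -0.1, 0, 0, 0, 0, 0, 0, -0.1, 0, 0, 0, 0, 0, 0, -0.1], newtons=60)

```text
time: 17.5
tcp_pos: [0.4941, 0.2425, 0.0477]
tcp_rot: [[0.964, 0.267, 0.002], [0.267, -0.964, 0.001], [0.002, -0.0, -1.0]]
contact_force: [0.3, -0.2, 0.7]
finger_gap: 0.456
grasp_force: 0.0
```

>>> step_arm(moves=[0, 0, 0, 0, 0, 0, -1, 0, 0, 0, 0, 0, 0, -1, 0, 0, 0, 0, 0, 0, -1, 0, 0, 0, 0, 0, 0, -1, 0, 0, 0, 0, 0, 0, -1, 0, 0, 0, 0, 0, 0, -1, 0, 0, 0, 0, 0, -0.005, -1, 0, 0, 0, 0, 0, -0.01, -1, 0, 0, 0, 0, 0, -0.01, -1, 0, 0, 0, 0, 0, -0.01, -1])

```text
time: 18.5
tcp_pos: [0.4934, 0.2425, 0.0826]
tcp_rot: [[0.963, 0.268, -0.0], [0.268, -0.963, 0.0], [0.0, -0.0, -1.0]]
contact_force: [0.7, 0.3, -3.9]
finger_gap: 0.182
grasp_force: 58.7
```

>>> step_arm(moves=[0, 0, 0.05, 0, 0, -0.02, -1, 0, 0, 0.05, 0, 0, -0.02, -1, 0, 0, 0, 0, 0, -0.02, -1, 0, 0, 0, 0, 0, -0.02, -1, 0, 0, 0, 0, 0, -0.02, -1, 0, 0, 0, 0, 0, -0.02, -1, 0, 0, 0, -0.004, 0.03, -0.02, -1, 0, 0, 0, -0.004, 0.03, 0, -1, 0, 0, 0, -0.004, 0.03, 0, -1, 0, 0, 0, -0.004, 0.03, 0, -1])

```text
time: 19.5
tcp_pos: [0.4977, 0.1203, 0.2227]
tcp_rot: [[0.985, 0.17, 0.0], [0.17, -0.985, 0.001], [0.0, -0.0, -1.0]]
contact_force: [0.9, 0.9, -2.8]
finger_gap: 0.182
grasp_force: 58.9
```

>>> step_arm(moves=[0, 0, 0, -0.004, 0.03, 0, -1, 0, 0, 0, -0.004, 0.03, 0, -1, 0, 0, 0, 0, 0.03, 0, -1, 0, 0, 0, 0, 0.03, 0, -1, 0, 0, 0, 0, 0.027, 0, -1, 0, 0.065, 0, 0, 0, 0, -1, 0, 0.065, 0, 0, 0, 0, -1, 0, 0.065, 0, 0, 0, 0, -1, 0, 0.065, 0, 0, 0, 0, -1, 0, 0, 0, 0, 0, 0, -1])

```text
time: 20.5
tcp_pos: [0.5119, -0.0254, 0.2218]
tcp_rot: [[0.953, 0.168, 0.25], [0.162, -0.986, 0.045], [0.254, -0.002, -0.967]]
contact_force: [-0.1, -1.0, -3.2]
finger_gap: 0.184
grasp_force: 58.9
```

```bash
cat > tr.py <<'E'
from cell import bot
import numpy as np
np.set_printoptions(precision=4,suppress=True)
s=bot.sense();R=np.array(s["tcp_rot"]);p=s["tcp_pos"]
y,a=.17,.26
X=np.array([np.cos(a)*np.cos(y),np.cos(a)*np.sin(y),np.sin(a)]);n=np.array([-np.sin(a)*np.cos(y),-np.sin(a)*np.sin(y),np.cos(a)])
Rt=np.column_stack([X,-np.cross(n,X),-n])
from scipy.spatial.transform import Rotation as Q
print(s["time"],p,"turn left",Q.from_matrix(R.T@Rt).as_rotvec(),"shift to seat",R.T@(np.array([.5425,-.020,.070])+n*.0477-p),s["contact_force"],s["finger_gap"])
E
python3 tr.py
```

```text
20.5 [ 0.5119 -0.0254  0.2218] turn left [-0.0019  0.0029 -0.0015] shift to seat [-0.0087  0.0001  0.107 ] [-0.1451 -0.9695 -3.2349] 0.18359109825526715
```

>>> step_arm(moves=[0, 0, 0, -0.003, 0, 0.018, -1, 0, 0, 0, -0.003, 0, 0.018, -1, 0, 0, 0, -0.003, 0, 0.018, -1, 0, 0, 0, 0, 0, 0.018, -1, 0, 0, 0, 0, 0, 0.01, -1, 0, 0, 0, 0, 0, 0.005, -1, 0, 0, 0, 0, 0, 0, -1, 0, 0, 0, 0, 0, 0, -1, 0, 0, 0, 0, 0, 0, -1, 0, 0, 0, 0, 0, 0, -1])

```text
time: 21.5
tcp_pos: [0.5289, -0.0226, 0.136]
tcp_rot: [[0.952, 0.17, 0.254], [0.164, -0.985, 0.044], [0.258, 0.0, -0.966]]
contact_force: [-1.0, -0.2, -2.9]
finger_gap: 0.18
grasp_force: 58.9
```

```bash
python3 tr.py; python3 look.py w4 >/dev/null; python3 - <<'E'
from h import *
w=ld("w4")["pixels"][:,:,::-1]
from cell import get_image
s=get_image("scene");np.savez("scene4",**s)
cv2.imwrite("pics/c5.png",np.hstack([cv2.resize(w[90:330,140:420],(467,400)),crop(s,255,170,55,80,5)[:400]]))
E
```

```text
21.5 [ 0.5289 -0.0226  0.136 ] turn left [-0.     -0.0009  0.0009] shift to seat [-0.0036 -0.0003  0.0196] [-1.0421 -0.2321 -2.8717] 0.18047169447224012
```

View pics/c5.png

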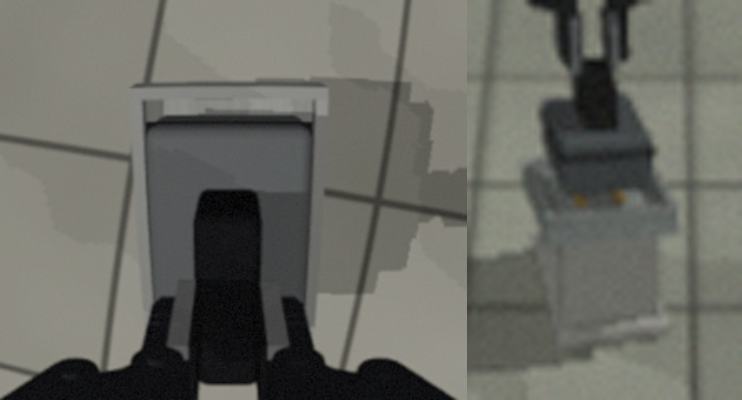

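The pack hangs laterally centred over the tray. The pack's uphill edge is at crop row 122, and the uphill rim is at rows 85–98. I'll check the slope-direction position from those edges.

```bash
python3 - <<'E'
from h import *
np.set_printoptions(precision=4,suppress=True)
w=ld("w4");y,a=.17,.26
X=np.array([np.cos(a)*np.cos(y),np.cos(a)*np.sin(y),np.sin(a)]);n=np.array([-np.sin(a)*np.cos(y),-np.sin(a)*np.sin(y),np.cos(a)])
O=np.array([.5425,-.02,.07]);M=np.column_stack([X,np.cross(n,X),n])
def tr(c,h):
    p,v=ray(w,(140+c[0]*.6,90+c[1]*.6)); p=M.T@(p-O);v=M.T@v; return p+v*(h-p[2])/v[2]
for c in((133,86),(327,86),(230,85)):print("rim outer",tr(c,.01))
for c in((145,98),(316,98)):print("rim inner",tr(c,.01))
for c in((147,123),(310,122)):print("pack top corner",tr(c,.034+.0196))
E
```

```text
rim outer [0.0617 0.0384 0.01  ]
rim outer [ 0.0618 -0.0395  0.01  ]
rim outer [ 0.0617 -0.0005  0.01  ]
rim inner [0.0568 0.0336 0.01  ]
rim inner [ 0.0568 -0.0352  0.01  ]
pack top corner [0.0548 0.0265 0.0536]
pack top corner [ 0.0552 -0.0262  0.0536]
```

>>> step_arm(moves=[0, 0, 0, -0.0045, 0, 0, -1, 0, 0, 0, 0, 0, 0.004, -1, 0, 0, 0, 0, 0, 0.004, -1, 0, 0, 0, 0, 0, 0.003, -1, 0, 0, 0, 0, 0, 0.003, -1, 0, 0, 0, 0, 0, 0.002, -1, 0, 0, 0, 0, 0, 0.001, -1, 0, 0, 0, 0, 0, 0.001, -1, 0, 0, 0, 0, 0, 0, -1, 0, 0, 0, 0, 0, 0, -1])

```text
time: 22.6
tcp_pos: [0.5306, -0.0228, 0.1194]
tcp_rot: [[0.953, 0.17, 0.249], [0.164, -0.985, 0.044], [0.253, -0.001, -0.967]]
contact_force: [-0.1, -0.2, -2.5]
finger_gap: 0.183
grasp_force: 58.9
```

```bash
python3 tr.py
```

```text
22.6 [ 0.5306 -0.0228  0.1194] turn left [-0.0014  0.0042  0.0003] shift to seat [-0.0009 -0.0008  0.0031] [-0.0669 -0.191  -2.4931] 0.18258207986470443
```

>>> step_arm(moves=[0, 0, 0, -0.001, 0, 0.0005, -1, 0, 0, 0, 0, 0, 0.0005, -1, 0, 0, 0, 0, 0, 0.0005, -1, 0, 0, 0, 0, 0, 0.0005, -1, 0, 0, 0, 0, 0, 0.0005, -1, 0, 0, 0, 0, 0, 0.0005, -1, 0, 0, 0, 0, 0, 0, -1, 0, 0, 0, 0, 0, 0, -1, 0, 0, 0, 0, 0, 0, -1, 0, 0, 0, 0, 0, 0, -1])

```text
time: 23.6
tcp_pos: [0.531, -0.0231, 0.1172]
tcp_rot: [[0.954, 0.17, 0.247], [0.164, -0.985, 0.044], [0.251, -0.002, -0.968]]
contact_force: [-1.3, -0.9, -0.6]
finger_gap: 0.178
grasp_force: 59.9
```

>>> step_arm(moves=[0, 0, 0, 0, 0, 0.0005, -1, 0, 0, 0, 0, 0, 0.0005, -1, 0, 0, 0, 0, 0, 0.0005, -1, 0, 0, 0, 0, 0, 0, -1, 0, 0, 0, 0, 0, 0, -1, 0, 0, 0, 0, 0, 0, -1, 0, 0, 0, 0, 0, 0, -1, 0, 0, 0, 0, 0, 0, -1, 0, 0, 0, 0, 0, 0, -1, 0, 0, 0, 0, 0, 0, -1])

```text
time: 24.6
tcp_pos: [0.5311, -0.0234, 0.1162]
tcp_rot: [[0.954, 0.17, 0.245], [0.164, -0.985, 0.044], [0.249, -0.002, -0.968]]
contact_force: [-6.0, -2.7, 2.9]
finger_gap: 0.179
grasp_force: 61.8
```

Contact is felt, so I'll release and retreat along the tray normal.

>>> step_arm(moves=[0, 0, 0, 0, 0, 0, -0.3, 0, 0, 0, 0, 0, 0, -0.2, 0, 0, 0, 0, 0, 0, 0, 0, 0, 0, 0, 0, 0, 0.2, 0, 0, 0, 0, 0, 0, 0.2, 0, 0, 0, 0, 0, -0.01, 0.2, 0, 0, 0, 0, 0, -0.02, 0.2, 0, 0, 0, 0, 0, -0.03, 0.2, 0, 0, 0, 0, 0, -0.03, 0.2, 0, 0, 0, 0, 0, -0.03, 0.2])

```text
time: 25.6
tcp_pos: [0.5018, -0.0282, 0.2334]
tcp_rot: [[0.954, 0.171, 0.246], [0.165, -0.985, 0.045], [0.25, -0.002, -0.968]]
contact_force: [-0.2, 0.3, -0.4]
finger_gap: 0.599
grasp_force: 0.0
```

```bash
python3 tr.py; python3 look.py w5|head -1; python3 - <<'E'
from h import *
np.set_printoptions(precision=4,suppress=True)
w=ld("w5");y,a=.17,.26
X=np.array([np.cos(a)*np.cos(y),np.cos(a)*np.sin(y),np.sin(a)]);n=np.array([-np.sin(a)*np.cos(y),-np.sin(a)*np.sin(y),np.cos(a)])
O=np.array([.5425,-.02,.07]);M=np.column_stack([X,np.cross(n,X),n])
P=lambda x,y,z:proj(w,O+M@np.array([x,y,z]))
q=[P(x,y,.034) for x,y in((.05,.028),(.05,-.028),(-.05,-.028),(-.05,.028))]
r=[P(x,y,.064) for x,y in((.03,.01),(.03,-.01),(-.03,-.01),(-.03,.01))]
print("body",q);print("rib",r)
g=w["pixels"].max(2)
c=np.mean(r,0).astype(int);m=(g<42).astype(np.uint8);mm=np.zeros_like(m);mm[c[1]-60:c[1]+60,c[0]-40:c[0]+40]=m[c[1]-60:c[1]+60,c[0]-40:c[0]+40]
k,l,st,ce=cv2.connectedComponentsWithStats(mm)
for i in range(1,k):
    if st[i,4]>80:print("dark",st[i],ce[i])
u=int(P(.05,.018,.034)[0]);v0=int(P(.05,.018,.034)[1]);print("col profile",u,v0,g[v0-14:v0+10,u])
v=int(P(.04,0,.034)[1]);u0=int(P(.04,.028,.034)[0]);u1=int(P(.04,-.028,.034)[0]);print("row",v,u0,g[v,u0-9:u0+9],u1,g[v,u1-9:u1+9])
E
```

```text
25.6 [ 0.5018 -0.0282  0.2334] turn left [-0.0024  0.0076  0.0008] shift to seat [-0.0009 -0.0009  0.1209] [-0.1551  0.2518 -0.3542] 0.5989824916650982
25.65 [ 0.5028 -0.0293  0.2371] [[0.9530862825404077, 0.16876632520976437, 0.25128562535190496], [0.16292665253133784, -0.9856555657537204, 0.04402285308389301], [0.2551106503622273, -0.00101645162472032, -0.966911331455918]] [-0.3517  0.4607  0.5224  2.1644 -0.7717  0.4249 -0.6176] 0.5976605153959901
body [array([245.1606, 140.7675]), array([307.3461, 140.8044]), array([304.4447, 242.2446]), array([247.9997, 242.1697])]
rib [array([263.9897, 169.3075]), array([288.3131, 169.3266]), array([287.4856, 236.244 ]), array([264.7891, 236.2145])]
dark [ 266  163   23   71 1596] [277.0213 197.8239]
col profile 256 140 [113 131 131 126 122 124 129 133 132 132 115  73  37  36  60  73  77  81
  86  87  86  86  85  82]
row 151 245 [115 125 128 123 110  84  86  92  93  91  82  77  78  80  84  80  81  83] 307 [ 86  86  86  89  84  87  76  72  63  67  84  93  90  77  89 100 102 102]
```

The pack is seated: the rib is at (277,198), within 1–2 px of prediction, and the TCP height at contact matched. Now the handle: level the tool and turn back.

>>> step_arm(moves=[0, -0.126, 0, 0, 0, 0, 0.4, 0, -0.126, 0, 0, 0, 0, 0.4, 0, 0, -0.142, 0, 0, -0.006, 0.4, 0, 0, -0.142, 0, 0, -0.006, 0.4, 0, 0, -0.142, 0, 0, -0.006, 0.4, 0, 0, -0.142, 0, 0, -0.006, 0.4, 0, 0, -0.142, 0, 0, -0.006, 0.4, 0, 0, -0.142, 0, 0, -0.006, 0.4, 0, 0, -0.142, 0, 0, -0.006, 0.4, 0, 0, -0.142, 0, 0, -0.006, 0.4])

```text
time: 26.65
tcp_pos: [0.5023, -0.0281, 0.2804]
tcp_rot: [[0.254, 0.967, 0.001], [0.967, -0.254, 0.002], [0.002, -0.0, -1.0]]
contact_force: [-0.5, -0.4, 0.4]
finger_gap: 0.7
grasp_force: 0.0
```

>>> step_arm(moves=[0, 0, -0.142, 0, 0, 0, 0.4, 0, 0, -0.142, 0, 0, 0, 0.4, 0, 0, -0.142, 0, 0, 0, 0.4, 0, 0, 0, 0, 0, 0, 0.4, 0, 0, 0, 0, 0, 0, 0.4, 0, 0, 0, 0, 0, 0, 0.4, 0, 0, 0, 0, 0, 0, 0.4, 0, 0, 0, 0, 0, 0, 0.4, 0, 0, 0, 0, 0, 0, 0.4, 0, 0, 0, 0, 0, 0, 0.4])

```text
time: 27.65
tcp_pos: [0.5023, -0.0283, 0.2804]
tcp_rot: [[-0.162, 0.987, 0.001], [0.987, 0.162, 0.002], [0.002, 0.001, -1.0]]
contact_force: [-0.4, -0.0, -0.2]
finger_gap: 0.695
grasp_force: 0.0
```

```bash
python3 lev.py; python3 - <<'E'
from cell import bot
import numpy as np
s=bot.sense();R=s["tcp_rot"]
print("shift to handle",np.round(R.T@(np.array([.5484,-.2628,.1495])-s["tcp_pos"]),4),"yaw y",np.arctan2(R[1][1],R[0][1]))
E
```

```text
before scene bar [202.3333 187.7778] 9
-0.1 [202.7962 184.7791]
0 [199.9484 184.885 ]
0.1 [197.1218 185.2352]
now scene bar [200.5    187.0625] 16
-0.1 [202.7962 184.7791]
0 [199.9484 184.885 ]
0.1 [197.1218 185.2352]
27.75 [ 0.5023 -0.0283  0.2804] [[-0.16168908258780929, 0.9868415729539651, 0.0005919980207005767], [0.986840025663896, 0.16168764927892884, 0.0019666769779839396], [0.0018450798341010713, 0.0009021975382581388, -0.9999978908577798]]
shift to handle [-0.2391  0.0074  0.1305] yaw y 0.16240063242045108
```

The lever has stayed at centre. Moving over it, gripping, then throwing it.

>>> step_arm(moves=[0, 0, -0.004, -0.04, 0.007, 0, 0.4, 0, 0, 0, -0.04, 0, 0, 0.4, 0, 0, 0, -0.04, 0, 0, 0.4, 0, 0, 0, -0.04, 0, 0, 0.4, 0, 0, 0, -0.04, 0, 0, 0.4, 0, 0, 0, -0.039, 0, 0, 0.4, 0, 0, 0, 0, 0, 0.02, 0.4, 0, 0, 0, 0, 0, 0.02, 0.4, 0, 0, 0, 0, 0, 0.02, 0.4, 0, 0, 0, 0, 0, 0, 0.4])

```text
time: 28.75
tcp_pos: [0.5469, -0.2618, 0.2173]
tcp_rot: [[-0.166, 0.986, -0.005], [0.986, 0.166, 0.005], [0.005, -0.004, -1.0]]
contact_force: [0.2, 0.3, -0.9]
finger_gap: 0.7
grasp_force: 0.0
```

>>> step_arm(moves=[0, 0, 0, 0, 0, 0.02, 0.4, 0, 0, 0, 0, 0, 0.02, 0.4, 0, 0, 0, 0, 0, 0.02, 0.4, 0, 0, 0, 0, 0, 0.01, 0.4, 0, 0, 0, 0, 0, 0, 0.4, 0, 0, 0, 0, 0, 0, -1, 0, 0, 0, 0, 0, 0, -1, 0, 0, 0, 0, 0, 0, -1, 0, 0, 0, 0, 0, 0, -1, 0, 0, 0, 0, 0, 0, -1], newtons=40)

```text
time: 29.75
tcp_pos: [0.5482, -0.2635, 0.1517]
tcp_rot: [[-0.165, 0.986, 0.001], [0.986, 0.165, 0.001], [0.001, 0.001, -1.0]]
contact_force: [-3.4, -0.2, 5.5]
finger_gap: 0.388
grasp_force: 39.2
```

>>> step_arm(moves=[0, 0, 0, -0.0059, 0, 0.0002, -1, 0, 0, 0, -0.006, 0, 0.0006, -1, 0, 0, 0, -0.0058, 0, 0.0011, -1, 0, 0, 0, -0.0058, 0, 0.0014, -1, 0, 0, 0, -0.0057, 0, 0.0019, -1, 0, 0, 0, -0.0055, 0, 0.0022, -1, 0, 0, 0, -0.0053, 0, 0.0026, -1, 0, 0, 0, -0.0051, 0, 0.0029, -1, 0, 0, 0, -0.005, 0, 0.0034, -1, 0, 0, 0, -0.0047, 0, 0.0037, -1])

```text
time: 30.75
tcp_pos: [0.5584, -0.3224, 0.1345]
tcp_rot: [[-0.162, 0.987, 0.005], [0.987, 0.162, -0.006], [-0.007, 0.004, -1.0]]
contact_force: [-4.1, -4.6, 15.9]
finger_gap: 0.392
grasp_force: 43.8
```

>>> step_arm(moves=[0, 0, 0, -0.001, 0, 0.001, -1, 0, 0, 0, -0.001, 0, 0.001, -1, 0, 0, 0, 0, 0, 0, -1, 0, 0, 0, 0, 0, 0, -1, 0, 0, 0, 0, 0, 0, -1, 0, 0, 0, 0, 0, 0, -1, 0, 0, 0, 0, 0, 0, -1, 0, 0, 0, 0, 0, 0, -1, 0, 0, 0, 0, 0, 0, -1, 0, 0, 0, 0, 0, 0, -1])

```text
time: 31.75
tcp_pos: [0.559, -0.3253, 0.1326]
tcp_rot: [[-0.163, 0.987, 0.006], [0.987, 0.163, -0.008], [-0.009, 0.005, -1.0]]
contact_force: [-3.3, -5.6, 14.1]
finger_gap: 0.389
grasp_force: 43.8
```

>>> step_arm(moves=[0, 0, 0, 0, 0, 0, 0.3, 0, 0, 0, 0, 0, 0, 0.4, 0, 0, 0, 0, 0, 0, 0.4, 0, 0, 0, 0, 0, 0, 0.4, 0, 0, 0, 0, 0, -0.02, 0.4, 0, 0, 0, 0, 0, -0.03, 0.4, 0, 0, 0, 0, 0, -0.04, 0.4, 0, 0, 0, 0, 0, -0.04, 0.4, 0, 0, 0, 0.04, 0, 0, 0.4, 0, 0, 0, 0.04, 0, 0, 0.4])

```text
time: 32.75
tcp_pos: [0.5453, -0.2405, 0.2593]
tcp_rot: [[-0.163, 0.987, 0.004], [0.987, 0.163, 0.0], [-0.0, 0.004, -1.0]]
contact_force: [0.4, 0.7, -0.6]
finger_gap: 0.7
grasp_force: 0.0
```

>>> step_arm(moves=[0, 0, 0, 0.045, 0, 0, 0.4, 0, 0, 0, 0.045, 0, 0, 0.4, 0, 0, 0, 0.045, 0, 0, 0.4, 0, 0, 0, 0.045, 0, 0, 0.4, 0, 0, 0, 0.045, 0, 0, 0.4, 0, 0, 0, 0.045, 0, 0, 0.4, 0, 0, 0, 0.045, 0, 0, 0.4, 0, 0, 0, 0.045, 0, 0, 0.4, 0, 0, 0, 0, 0, 0, 0.4, 0, 0, 0, 0, 0, 0, 0.4])

```text
time: 33.75
tcp_pos: [0.4848, 0.1164, 0.2585]
tcp_rot: [[-0.169, 0.986, 0.0], [0.986, 0.169, 0.002], [0.002, 0.0, -1.0]]
contact_force: [-0.4, -0.5, 0.1]
finger_gap: 0.701
grasp_force: 0.0
```

```bash
python3 - <<'E'
from cell import get_image,bot
from h import *
np.set_printoptions(precision=2,suppress=True,linewidth=200)
t=get_image("top");s=get_image("scene");np.savez("top6",**t);np.savez("scene6",**s)
H=np.array([.5488,-.2648,.075]);uy=np.array([-.166,.986,0])
P=lambda th:H+.085*(np.array([0,0,1])*np.cos(th)-uy*np.sin(th))
for th in(.45,.55,.65):print(th,proj(t,P(th)),proj(s,P(th)))
for d,th in((t,.6),(s,.6)):
    c=np.round(proj(d,P(th))).astype(int);print(c);print(d["pixels"].max(2)[c[1]-12:c[1]+13:2,c[0]-16:c[0]+17])
print(bot.sense()["tcp_pos"])
E
```

```text
0.45 [398.09 241.02] [187.83 188.31]
0.55 [400.77 240.52] [185.47 189.68]
0.65 [403.16 240.04] [183.28 191.24]
[402 240]
[[107 108 108 106 109 109 111  80  62  91  98  95  84  89  86  86  85  89  85  85  87  87  85  86  86  88  87  88  89  86  88  91  54]
 [108 108 109 110 110 108 114 114  70  91  96  96  87  84  87  89  86  87  86  86  87  85  87  87  86  89  87  89  86  86  87  92  50]
 [110 107 107 108 110 110 108 116  63  95 104 105  95  97  98  78  47  45  22  65  86  87  87  88  83  86  87  87  86  84  85  90  57]
 [110 109 111 110 106 110 110 110  98  75  33   4   0   2  12  13  16  16   0  20  90  89  87  87  85  86  84  87  83  88  85  89  58]
 [110 111 111 116 115 117 118 125 128  69  46  13  11   3  17   7  10  12  12   0  70  90  90  85  85  86  85  85  86  86  88  88  56]
 [ 41   5   3   7   3  11  20  22  35  41  56  16   4  10   9   3  23   9   3   8  30  55  57  54  54  57  57  55  56  56  57  61  47]
 [ 59  58  61  55  57  57  56  56  56  58  62  35   8   7   4  10  20   6  14  13   0  90  94  86  86  86  89  89  87  87  87  89  63]
 [ 57  59  59  57  60  57  60  59 
[... 1859 characters left out ...]
95 114]
 [ 98 100  97  97 100  97  89  84  85  90  91  94  77  52  47  43  47  43  45  51  68  68  68  77  91  96  95  95 108 119 131 133 133]
 [ 98  98  96  96  97  91  82  79  90  95  95  93  92  86  68  59  58  66  71  74  80  78  73  69  66  82 108 131 133 136 136 138 134]
 [ 99  99  99  97  99  87  76  84  89  95  95  96  93  89  95  93  93  96  94  91  81  77  72  76  71  69  75 107 129 135 136 133 136]
 [ 98 100  95  92  86  78  84  90  93  93  90  93  94  89  92  89  91  96  92  92 112 119  94  77  76  75  72  67  79 107 133 138 136]
 [ 97 101 100  92  82  86  85  94  92  93  96  94  93  91  90  92  94 100  91 112  83  84  94  70  76  78  78  78  75  68  79  82  61]]
[0.49 0.11 0.26]
```

The handle measures about +0.60 rad against a stop at 0.65. To be sure it's fully over, I'll nudge it with closed fingers until the force rises.

>>> step_arm(moves=[0, 0, 0, -0.042, 0, 0, -1, 0, 0, 0, -0.042, 0, 0, -1, 0, 0, 0, -0.042, 0, 0, -1, 0, 0, 0, -0.042, 0, 0, -1, 0, 0, 0, -0.042, 0, 0, -1, 0, 0, 0, -0.042, 0, 0, -1, 0, 0, 0, -0.042, 0, 0, -1, 0, 0, 0, -0.042, 0, 0, -1, 0, 0, 0, -0.034, 0, 0, -1, 0, 0, 0, 0, 0, 0, -1])

```text
time: 34.85
tcp_pos: [0.5444, -0.2592, 0.2581]
tcp_rot: [[-0.154, 0.988, 0.0], [0.988, 0.154, -0.004], [-0.004, -0.0, -1.0]]
contact_force: [-0.6, -0.6, 0.9]
finger_gap: 0.001
grasp_force: 0.0
```

```bash
cat > sh.py <<'E'
from cell import bot
import numpy as np
s=bot.sense();R=s["tcp_rot"]
print(s["time"],s["tcp_pos"],"shift",np.round(R.T@(np.array([.5488,-.2648,.136])-s["tcp_pos"]),4),s["contact_force"],s["finger_gap"])
E
python3 sh.py
```

```text
34.85 [ 0.54435524 -0.25924418  0.25810546] shift [-0.0057  0.0036  0.1221] [-0.5731638  -0.63582738  0.88306722] 0.0008034483426674607
```

>>> step_arm(moves=[0, 0, 0, 0, 0.003, 0.02, -1, 0, 0, 0, 0, 0, 0.02, -1, 0, 0, 0, 0, 0, 0.02, -1, 0, 0, 0, 0, 0, 0.02, -1, 0, 0, 0, 0, 0, 0.02, -1, 0, 0, 0, 0, 0, 0.01, -1, 0, 0, 0, 0, 0, 0.01, -1, 0, 0, 0, 0, 0, 0, -1, 0, 0, 0, 0, 0, 0, -1, 0, 0, 0, 0, 0, 0, -1])

```text
time: 35.85
tcp_pos: [0.5501, -0.2496, 0.1388]
tcp_rot: [[-0.166, 0.986, 0.002], [0.986, 0.166, 0.001], [0.001, 0.002, -1.0]]
contact_force: [1.2, 0.2, -0.3]
finger_gap: 0.004
grasp_force: 0.0
```

```bash
python3 sh.py
```

```text
35.85 [ 0.55010211 -0.2496037   0.13884819] shift [-0.0148 -0.0038  0.0028] [ 1.1653495   0.22397932 -0.27112464] 0.0038095550523762887
```

>>> step_arm(moves=[0, 0, 0, -0.008, 0, 0, -1, 0, 0, 0, -0.008, 0, 0, -1, 0, 0, 0, -0.008, 0, 0, -1, 0, 0, 0, -0.006, 0, 0, -1, 0, 0, 0, -0.004, 0, 0, -1, 0, 0, 0, -0.002, 0, 0, -1, 0, 0, 0, -0.002, 0, 0, -1, 0, 0, 0, 0, 0, 0, -1, 0, 0, 0, 0, 0, 0, -1, 0, 0, 0, 0, 0, 0, -1])

```text
time: 36.85
tcp_pos: [0.5559, -0.2862, 0.1379]
tcp_rot: [[-0.166, 0.986, 0.001], [0.986, 0.166, 0.002], [0.002, 0.001, -1.0]]
contact_force: [0.3, 0.8, -0.1]
finger_gap: 0.002
grasp_force: 0.0
```

```bash
python3 sh.py
```

```text
36.85 [ 0.5558799  -0.28624983  0.13789588] shift [ 0.0223 -0.0034  0.0019] [ 0.28690803  0.799767   -0.11603676] 0.002335049267186699
```

>>> step_arm(moves=[0, 0, 0, -0.001, 0, 0, -1, 0, 0, 0, -0.001, 0, 0, -1, 0, 0, 0, -0.001, 0, 0, -1, 0, 0, 0, -0.001, 0, 0, -1, 0, 0, 0, -0.001, 0, 0, -1, 0, 0, 0, -0.001, 0, 0, -1, 0, 0, 0, -0.001, 0, 0, -1, 0, 0, 0, 0, 0, 0, -1, 0, 0, 0, 0, 0, 0, -1, 0, 0, 0, 0, 0, 0, -1])

```text
time: 37.85
tcp_pos: [0.557, -0.2935, 0.1379]
tcp_rot: [[-0.166, 0.986, 0.001], [0.986, 0.166, 0.002], [0.002, 0.001, -1.0]]
contact_force: [0.4, -0.4, 0.7]
finger_gap: 0.003
grasp_force: 0.0
```

>>> step_arm(moves=[0, 0, 0, -0.001, 0, 0, -1, 0, 0, 0, -0.001, 0, 0, -1, 0, 0, 0, -0.001, 0, 0, -1, 0, 0, 0, -0.001, 0, 0, -1, 0, 0, 0, -0.001, 0, 0, -1, 0, 0, 0, 0, 0, 0, -1, 0, 0, 0, 0, 0, 0, -1, 0, 0, 0, 0, 0, 0, -1, 0, 0, 0, 0, 0, 0, -1, 0, 0, 0, 0, 0, 0, -1])

```text
time: 38.85
tcp_pos: [0.5578, -0.2982, 0.1378]
tcp_rot: [[-0.166, 0.986, 0.0], [0.986, 0.166, 0.002], [0.002, 0.001, -1.0]]
contact_force: [-0.8, 3.9, 0.8]
finger_gap: -0.003
grasp_force: 1.5
```

>>> step_arm(moves=[0, 0, 0, -0.001, 0, 0, -1, 0, 0, 0, -0.001, 0, 0, -1, 0, 0, 0, -0.001, 0, 0, -1, 0, 0, 0, 0, 0, 0, -1, 0, 0, 0, 0, 0, 0, -1, 0, 0, 0, 0, 0, 0, -1, 0, 0, 0, 0, 0, 0, -1, 0, 0, 0, 0, 0, 0, -1, 0, 0, 0, 0, 0, 0, -1, 0, 0, 0, 0, 0, 0, -1])

```text
time: 39.85
tcp_pos: [0.5585, -0.302, 0.138]
tcp_rot: [[-0.165, 0.986, 0.001], [0.986, 0.165, 0.001], [0.001, 0.001, -1.0]]
contact_force: [1.5, 0.8, 1.9]
finger_gap: 0.001
grasp_force: 1.1
```

>>> step_arm(moves=[0, 0, 0, -0.001, 0, 0, -1, 0, 0, 0, -0.001, 0, 0, -1, 0, 0, 0, -0.001, 0, 0, -1, 0, 0, 0, 0, 0, 0, -1, 0, 0, 0, 0, 0, 0, -1, 0, 0, 0, 0, 0, 0, -1, 0, 0, 0, 0, 0, 0, -1, 0, 0, 0, 0, 0, 0, -1, 0, 0, 0, 0, 0, 0, -1, 0, 0, 0, 0, 0, 0, -1])

```text
time: 40.85
tcp_pos: [0.5588, -0.3045, 0.1378]
tcp_rot: [[-0.166, 0.986, 0.001], [0.986, 0.166, 0.002], [0.002, 0.001, -1.0]]
contact_force: [-0.8, 1.9, 1.8]
finger_gap: 0.003
grasp_force: 1.0
```

```bash
python3 sh.py; python3 - <<'E'
from cell import get_image
from h import *
np.set_printoptions(linewidth=200)
s=get_image("scene");np.savez("scene7",**s);print(s["pixels"].max(2)[178:204:2,168:201])
E
```

```text
40.85 [ 0.55875689 -0.30451519  0.13784599] shift [ 0.0408 -0.0032  0.0019] [-0.8231081   1.86659349  1.84907042] 0.002676730722402808
[[129 131 129 131 131 133 126 133 117 113 101  83  62  52  54  52  52  52  50  56  49  72  89  94  94  95  96  93  93  94  94  93  91]
 [135 134 133 132 119 114 103  97  96  94  95  88  75  67  66  57  45  50  47  48  71  85  93  95  93  94  92  95  92  91  94  93  95]
 [122 114 101 100  94  97  96  97  95  97  93  82  79  88  83  64  51  48  48  47  74  88  90  92  96  94  94  96  94  92  93  93  92]
 [ 91  90  94  90  91  91  90  89  89  89  80  75  82  82  89  70  51  49  43  48  75  82  89  84  85  86  87  88  89  89  87  86  86]
 [ 98  96  96  98  94  91  97  99  95  88  81  86  82  67  74  72  51  51  49  48  61  78  91  95  97  95  92  89  95  92  91  94  90]
 [100  98 101  96 100 100  99 103  96  86  85  73  55  45  58  70  59  53  58  56  66  86  93  97  99  98  98  99  97 110 120 130 136]
 [ 97  98 101  98  98 103  97  98  82  83  89  72  54  49  46  52  59  57  61  84  97  96  98  99  95 114 122 134 137 135 133 138 136]
 [ 98  97 101 100  96  96  98  90  80  87  91  74  50  47  45  50  48  42  48  85 105 119 122 134 136 141 133 138 136 137 136 135 137]
 [ 98  97  98  99  96  97  92  80  83  94  92  77  55  46  42  40  44  43  46  74  89 104 122 137 140 138 137 138 134 137 135 135 133]
 [100  99 100 100  99  96  86  81  88  94 108 115  94  61  46  45  47  46  67  77  76  85  88 102 122 132 139 137 138 137 138 142 139]
 [ 96  95  96 101  97  98  93 105 122 131 131 132 134 133 133 123 129 128 110  89  79  80  79  81  89 103 119 134 138 139 139 142 143]
 [ 97  99 113 117 114 109 113 125 132 132 130 133 132 130 135 136 135 135 135 135 125  96  80  77  77  82  87  98 112 128 136 142 139]
 [138 136 140 126 108 110 119 129 131 133 131 132 131 133 131 134 136 134 126 121  84  84  94  76  75  79  82  84  83  97 114  96  65]]
```

The bar moved about 1 px further (scene col 184.2 → 183.1), so it was still short of the stop. I'll push on until the stop is felt.

>>> step_arm(moves=[0, 0, 0, -0.001, 0, 0, -1, 0, 0, 0, -0.001, 0, 0, -1, 0, 0, 0, -0.001, 0, 0, -1, 0, 0, 0, 0, 0, 0, -1, 0, 0, 0, 0, 0, 0, -1, 0, 0, 0, 0, 0, 0, -1, 0, 0, 0, 0, 0, 0, -1, 0, 0, 0, 0, 0, 0, -1, 0, 0, 0, 0, 0, 0, -1, 0, 0, 0, 0, 0, 0, -1])

```text
time: 41.9
tcp_pos: [0.5594, -0.3075, 0.138]
tcp_rot: [[-0.166, 0.986, 0.001], [0.986, 0.166, 0.002], [0.001, 0.001, -1.0]]
contact_force: [-0.3, 2.3, 5.5]
finger_gap: -0.003
grasp_force: 2.6
```

>>> step_arm(moves=[0, 0, 0, -0.001, 0, 0, -1, 0, 0, 0, -0.001, 0, 0, -1, 0, 0, 0, -0.001, 0, 0, -1, 0, 0, 0, 0, 0, 0, -1, 0, 0, 0, 0, 0, 0, -1, 0, 0, 0, 0, 0, 0, -1, 0, 0, 0, 0, 0, 0, -1, 0, 0, 0, 0, 0, 0, -1, 0, 0, 0, 0, 0, 0, -1, 0, 0, 0, 0, 0, 0, -1])

```text
time: 42.9
tcp_pos: [0.5599, -0.3092, 0.1381]
tcp_rot: [[-0.166, 0.986, 0.0], [0.986, 0.166, 0.004], [0.004, 0.001, -1.0]]
contact_force: [-0.9, 4.8, 7.2]
finger_gap: 0.001
grasp_force: 3.4
```

```bash
python3 sh.py; python3 - <<'E'
from cell import get_image
from h import *
np.set_printoptions(linewidth=200)
s=get_image("scene");np.savez("scene8",**s);print(s["pixels"].max(2)[182:204:2,168:194])
E
```

```text
42.9 [ 0.55990805 -0.30917103  0.13808361] shift [ 0.0456 -0.0036  0.0022] [-0.87111475  4.84737047  7.21201632] 0.0005080123601947092
[[120 101  96  97  96  98  96  97  98  93  90  83  90  68  50  54  52  50  69  88  90  94  92  94  94  96]
 [ 88  93  93  91  88  89  90  92  93  90  83  75  83  74  55  50  52  45  60  75  84  87  88  87  87  90]
 [ 99  99  99  95  96  97  93  92  96  90  79  84  87  76  57  51  50  49  55  81  94  96  97  92  92  92]
 [ 99  95  99 104  97  96 100  96  93  86  82  76  59  77  65  48  53  55  56  74  93  98  97 100  93  96]
 [ 96 101  97  97  96  97  99  96  84  80  85  70  52  55  64  65  63  58  63  86  98  96  97  97 112 119]
 [102  96 101  95  99  99  96  89  81  87  91  73  52  48  47  47  47  46  56  89 101 116 134 136 140 136]
 [ 99  95  95  98  99  98  92  80  83  88  94  70  49  46  48  44  43  45  46  79  91 104 122 134 139 140]
 [ 98 100  98  97 101  94  83  78  87  93 109 112  92  62  48  41  39  45  63  75  77  85  93 105 121 134]
 [101 100  99  97  98  90  95 115 127 132 132 135 131 129 124 119 130 130 108  86  74  79  76  80  92 104]
 [100 116 121 116 114 105 113 123 128 131 133 133 133 132 130 133 135 137 135 133 121  98  80  78  78  80]
 [136 136 134 124 111 111 120 128 131 132 132 131 133 130 134 132 135 133 126 121  88  87  93  73  76  75]]
```

The handle no longer moves while the force climbs past 8 N, so it's at the stop. Backing off.

>>> step_arm(moves=[0, 0, 0, 0.01, 0, 0, -1, 0, 0, 0, 0.015, 0, 0, -1, 0, 0, 0, 0.015, 0, -0.01, -1, 0, 0, 0, 0, 0, -0.03, -1, 0, 0, 0, 0, 0, -0.04, -1, 0, 0, 0, 0, 0, -0.04, -1, 0, 0, 0, 0.04, 0, -0.02, -1, 0, 0, 0, 0.04, 0, 0, -1, 0, 0, 0, 0.04, 0, 0, -1, 0, 0, 0, 0.04, 0, 0, -1])

```text
time: 43.95
tcp_pos: [0.5258, -0.1108, 0.2789]
tcp_rot: [[-0.167, 0.986, 0.001], [0.986, 0.167, 0.002], [0.002, 0.002, -1.0]]
contact_force: [0.4, 0.3, 0.4]
finger_gap: 0.001
grasp_force: 0.0
```

>>> step_arm(moves=[0, 0, 0, 0.04, 0, 0, -1, 0, 0, 0, 0.04, 0, 0, -1, 0, 0, 0, 0.04, 0, 0, -1, 0, 0, 0, 0.04, 0, 0, -1, 0, 0, 0, 0.03, 0, 0, -1, 0, 0, 0, 0, 0, 0, -1, 0, 0, 0, 0, 0, 0, -1, 0, 0, 0, 0, 0, 0, -1, 0, 0, 0, 0, 0, 0, -1, 0, 0, 0, 0, 0, 0, -1])

```text
time: 44.95
tcp_pos: [0.4952, 0.0729, 0.2787]
tcp_rot: [[-0.164, 0.987, 0.001], [0.987, 0.164, 0.002], [0.001, 0.001, -1.0]]
contact_force: [0.7, 0.2, 1.1]
finger_gap: -0.002
grasp_force: 0.0
```

```bash
python3 - <<'E'
from cell import get_image,bot
from h import *
np.set_printoptions(precision=4,suppress=True,linewidth=200)
t=get_image("top");s=get_image("scene");t0=ld("top0");s0=ld("scene0")
H=np.array([.5488,-.2648,.075]);uy=np.array([-.166,.986,0])
g=s["pixels"].max(2)[184:202,174:194];m=(g<64);j=np.argwhere(m);c=j.mean(0)[::-1]+[174,184];print("bar scene",c,len(j))
for th in(.55,.6,.65,.7):print(th,proj(s,H+.085*(np.array([0,0,1])*np.cos(th)-uy*np.sin(th))))
# pack rib/body in top
y,a=.17,.26
X=np.array([np.cos(a)*np.cos(y),np.cos(a)*np.sin(y),np.sin(a)]);n=np.array([-np.sin(a)*np.cos(y),-np.sin(a)*np.sin(y),np.cos(a)])
O=np.array([.5425,-.02,.07]);r=O+n*.064;c=np.round(proj(t,r)).astype(int)
for nm,d,r0 in(("top",t,14),("scene",s,12)):
    e=proj(d,r);c=np.round(e).astype(int);gg=d["pixels"].max(2)[c[1]-r0:c[1]+r0+1,c[0]-r0:c[0]+r0+1];k,l,st,ce=cv2.connectedComponentsWithStats((gg<42).astype(np.uint8));i=1+st[1:,4].argmax();print(nm,"rib expect",e,"found",ce[i]+c-r0,st[i])
# bystander shift: template match of start crops
for nm,(x,y_) in dict(bottle=(88,252),jar=(325,172),carton=(445,244),timer=(203,165),orange=(387,180)).items():
    T=t0["pixels"][y_-14:y_+14,x-14:x+14];S=t["pixels"][y_-20:y_+20,x-20:x+20];q=cv2.matchTemplate(S,T,cv2.TM_CCOEFF_NORMED);print(nm,np.array(cv2.minMaxLoc(q)[3])-6,q.max())
q=bot.sense();print(q["time"],q["tcp_pos"],q["contact_force"])
E
```

```text
bar scene [183.0563 191.3662] 71
0.55 [185.4689 189.6779]
0.6 [184.3524 190.4347]
0.65 [183.2833 191.2375]
0.7 [182.2643 192.0839]
top rib expect [279.2414 252.2501] found [279.2615 250.445 ] [  9   0  12  26 218]
scene rib expect [280.4289 189.3215] found [280.1053 195.0105] [ 8 11  9 14 95]
bottle [0 0] 0.9953639
jar [0 0] 0.99566007
carton [0 0] 0.97995186
timer [0 0] 0.9970083
orange [0 0] 0.9535561
45.05 [0.4952 0.0733 0.2786] [0.3706 0.0642 0.1664]
```

```bash
python3 -c "
from cell import bot
print(bot.sign_off())"
```

```text
the job is handed in; nothing more can be done
None
```

The job is handed in at 45 s. The handle was set near centre-off (within about 0.03 rad) and left there while the pack was lowered into the tray. The handle was then thrown to the battery stop (about +0.65 rad), and the final images show the pack seated and the bystanders unmoved.

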